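# Change the label rolls in a spring-spindle rack

## Task

Change over the label rack: take every empty brown core on its spring spindle out from between its cups and put it in the cardboard tray, then blow the cups clean with a short full press on the nozzle cap of the air-duster can, letting it spring back up. After that, fit every full label roll on the bench between the two end cups of a bay of its own (any bay), compressing its sprung plunger to get it in and letting it expand so that both ends are held, and let go of it. Leave the black tape and the marker where they are.

Things in the scene. Friction and masses are not known exactly. Their poses are not given: they have to be found in the camera images.
- rack: Grey roll rack screwed to the bench: base 316 mm along x, 206 along y, 10 thick; origin under its middle. Three bays 120 mm apart along x; in each a spindle lies along the rack's y, 75 mm above the bench, between an open-topped cup with a tall aluminium stop plate at the -y end (robot's right) and a closed round cup at the +y end.
- bay_1 (a point): Centre of the bay nearest the robot, on the axis midway between its cups; axes as the rack's. A seated spindle has its origin here (about 3 mm lower), the plunger in the open cup pressed in about 8 mm, the pin in the round cup. To pass in or out level it must be shifted 11 to 20 mm towards the stop plate, the plunger then 19 to 28 mm in.
- bay_2 (a point): Centre of the middle bay, the same as bay_1. Stop plate of each bay: 50 mm wide, smooth inner face at y = -80 mm from this point, top 48 mm above the axis. Black open cup on that face, out to y = -70 mm: slot 20 mm wide, open at the top, sides rising 6 mm above the axis, then flared up to 17 mm above. A plunger may be pressed against the plate above it and slid down.
- bay_3 (a point): Centre of the bay farthest from the robot, the same as bay_1. Round cup of each bay: 20 mm inside, 30 mm outside diameter, mouth at y = +70 mm from this point, floor at y = +80 mm, on an aluminium plate (y = +88 to +96 mm) that rises to 18 mm above the axis.
- roll_1: Full label roll, 0.23 kg; two or three are there (None at the start: absent), plunger to the robot's right. Spindle along its own y, origin on the axis, midway: fixed black round-nosed pin to y = +80 mm, sprung red plunger to y = -88 mm when free (both 14 mm in diameter); rigid between -53 and +53 mm. White roll 50 mm in diameter, y = -35 to +35, a blue square guide 52 x 52 x 4 mm at each end of it; axis 29 mm above the bench (26 above the mat there). Grip across the roll.
- roll_2: Full label roll, 0.23 kg; two or three are there (None at the start: absent), plunger to the robot's right. Spindle along its own y, origin on the axis, midway: fixed black round-nosed pin to y = +80 mm, sprung red plunger to y = -88 mm when free (both 14 mm in diameter); rigid between -53 and +53 mm. White roll 50 mm in diameter, y = -35 to +35, a blue square guide 52 x 52 x 4 mm at each end of it; axis 29 mm above the bench (26 above the mat there). Grip across the roll.
- roll_3: Full label roll, 0.23 kg; two or three are there (None at the start: absent), plunger to the robot's right. Spindle along its own y, origin on the axis, midway: fixed black round-nosed pin to y = +80 mm, sprung red plunger to y = -88 mm when free (both 14 mm in diameter); rigid between -53 and +53 mm. White roll 50 mm in diameter, y = -35 to +35, a blue square guide 52 x 52 x 4 mm at each end of it; axis 29 mm above the bench (26 above the mat there). Grip across the roll.
- core_1: Empty brown core, 0.07 kg, at first seated in bay_1; one or two of core_1 to core_3 are there, the others None. Spindle along its own y, origin on the axis, midway: fixed black round-nosed pin to y = +80 mm, sprung red plunger to y = -88 mm when free (both 14 mm in diameter); rigid between -53 and +53 mm. Brown tube 30 mm in diameter, 100 mm long.
- core_2: Empty brown core, 0.07 kg, at first seated in bay_2; one or two of core_1 to core_3 are there, the others None. Spindle along its own y, origin on the axis, midway: fixed black round-nosed pin to y = +80 mm, sprung red plunger to y = -88 mm when free (both 14 mm in diameter); rigid between -53 and +53 mm. Brown tube 30 mm in diameter, 100 mm long.
- core_3: Empty brown core, 0.07 kg, at first seated in bay_3; one or two of core_1 to core_3 are there, the others None. Spindle along its own y, origin on the axis, midway: fixed black round-nosed pin to y = +80 mm, sprung red plunger to y = -88 mm when free (both 14 mm in diameter); rigid between -53 and +53 mm. Brown tube 30 mm in diameter, 100 mm long.
- core_1_plunger (a joint): How far the plunger of core_1 is pressed in: 0 free, 0.032 m fully in; 1 N to start it, then 0.25 N per mm. Slick nylon.
- core_2_plunger (a joint): How far the plunger of core_2 is pressed in: 0 free, 0.032 m fully in; 1 N to start it, then 0.25 N per mm. Slick nylon.
- core_3_plunger (a joint): How far the plunger of core_3 is pressed in: 0 free, 0.032 m fully in; 1 N to start it, then 0.25 N per mm. Slick nylon.
- roll_1_plunger (a joint): How far the plunger of roll_1 is pressed in: 0 free, 0.032 m fully in; 1 N to start it, then 0.25 N per mm. Slick nylon.
- roll_2_plunger (a joint): How far the plunger of roll_2 is pressed in: 0 free, 0.032 m fully in; 1 N to start it, then 0.25 N per mm. Slick nylon.
- roll_3_plunger (a joint): How far the plunger of roll_3 is pressed in: 0 free, 0.032 m fully in; 1 N to start it, then 0.25 N per mm. Slick nylon.
- tray: Loose open kraft cardboard tray, 206 mm along its x, 126 mm along its y, walls 68 mm high and 4 mm thick, floor 3 mm; origin in the middle of its underside. It stands to the robot's right of the rack, long side across the bench.
- duster_can: White air-duster can with a green band, 50 mm in diameter, fixed upright in a dark base screwed to the bench (base 80 mm in diameter); origin under its middle.
- nozzle_top (a point): Top centre of the can's grey sprung nozzle cap (27 mm in diameter, 150 mm above the bench); pressed straight down.
- nozzle (a joint): How far the nozzle cap is pressed down: 0 up, 0.006 m fully down. It takes 1.4 N to start and 5.6 N at the bottom, and springs back.
- tape_black: Bystander: small black roll of tape, 60 mm in diameter, 18 mm high.
- marker_red: Bystander: red marker pen, 130 mm long.

How it is judged:
On the way, in this order (a step that is already met when the one before it is completed fails the run):
1. every empty core lies in the tray, no full roll loaded yet (x of core_1 in the frame of tray between -0.09 and 0.09 m and y of core_1 in the frame of tray between -0.05 and 0.05 m and z of each of core_1, core_2, core_3 in the frame of tray below 0.06 m and linear speed of each of core_1, core_2, core_3 below 0.05 m/s and x of core_2 in the frame of tray between -0.09 and 0.09 m and y of core_2 in the frame of tray between -0.05 and 0.05 m and x of core_3 in the frame of tray between -0.09 and 0.09 m and y of core_3 in the frame of tray between -0.05 and 0.05 m and distance between each of roll_1, roll_2, roll_3 and bay_1 above 0.03 m and distance between each of roll_1, roll_2, roll_3 and bay_2 above 0.03 m and distance between each of roll_1, roll_2, roll_3 and bay_3 above 0.03 m), for 0.2 s.
2. the nozzle cap is pressed down by at least 4 mm, no full roll loaded yet (all of step 1 and value of joint nozzle above 0.004 m), for 0.1 s.
3. the nozzle cap has sprung back up, no full roll loaded yet (value of joint nozzle below 0.001 m and distance between each of roll_1, roll_2, roll_3 and bay_1 above 0.03 m and distance between each of roll_1, roll_2, roll_3 and bay_2 above 0.03 m and distance between each of roll_1, roll_2, roll_3 and bay_3 above 0.03 m), for 0.1 s.
At the end, for the whole second after the job is handed in: Each roll at rest in a bay: middle within 6 mm across, 5 mm along, -8 to +5 mm in height of the bay centre, axis within 0.08 rad of the rack's y; each core in the upright tray (middle within 90 mm along, 50 mm across, under 60 mm above its underside); nozzle cap up (under 1 mm) (x of core_1 in the frame of tray between -0.09 and 0.09 m and y of core_1 in the frame of tray between -0.05 and 0.05 m and z of each of core_1, core_2, core_3 in the frame of tray below 0.06 m and linear speed of each of core_1, core_2, core_3 below 0.05 m/s and x of core_2 in the frame of tray between -0.09 and 0.09 m and y of core_2 in the frame of tray between -0.05 and 0.05 m and x of core_3 in the frame of tray between -0.09 and 0.09 m and y of core_3 in the frame of tray between -0.05 and 0.05 m and ((x of roll_1 in the frame of bay_1 between -0.006 and 0.006 m and y of roll_1 in the frame of bay_1 between -0.005 and 0.005 m and z of roll_1 in the frame of bay_1 between -0.008 and 0.005 m and angle between the y axis of roll_1 and the y axis of rack, either way round below 0.08 rad) or (x of roll_1 in the frame of bay_2 between -0.006 and 0.006 m and y of roll_1 in the frame of bay_2 between -0.005 and 0.005 m and z of roll_1 in the frame of bay_2 between -0.008 and 0.005 m and angle between the y axis of roll_1 and the y axis of rack, either way round below 0.08 rad) or (x of roll_1 in the frame of bay_3 between -0.006 and 0.006 m and y of roll_1 in the frame of bay_3 between -0.005 and 0.005 m and z of roll_1 in the frame of bay_3 between -0.008 and 0.005 m and angle between the y axis of roll_1 and the y axis of rack, either way round below 0.08 rad)) and ((x of roll_2 in the frame of bay_1 between -0.006 and 0.006 m and y of roll_2 in the frame of bay_1 between -0.005 and 0.005 m and z of roll_2 in the frame of bay_1 between -0.008 and 0.005 m and angle between the y axis of roll_2 and the y axis of rack, either way round below 0.08 rad) or (x of roll_2 in the frame of bay_2 between -0.006 and 0.006 m and y of roll_2 in the frame of bay_2 between -0.005 and 0.005 m and z of roll_2 in the frame of bay_2 between -0.008 and 0.005 m and angle between the y axis of roll_2 and the y axis of rack, either way round below 0.08 rad) or (x of roll_2 in the frame of bay_3 between -0.006 and 0.006 m and y of roll_2 in the frame of bay_3 between -0.005 and 0.005 m and z of roll_2 in the frame of bay_3 between -0.008 and 0.005 m and angle between the y axis of roll_2 and the y axis of rack, either way round below 0.08 rad)) and ((x of roll_3 in the frame of bay_1 between -0.006 and 0.006 m and y of roll_3 in the frame of bay_1 between -0.005 and 0.005 m and z of roll_3 in the frame of bay_1 between -0.008 and 0.005 m and angle between the y axis of roll_3 and the y axis of rack, either way round below 0.08 rad) or (x of roll_3 in the frame of bay_2 between -0.006 and 0.006 m and y of roll_3 in the frame of bay_2 between -0.005 and 0.005 m and z of roll_3 in the frame of bay_2 between -0.008 and 0.005 m and angle between the y axis of roll_3 and the y axis of rack, either way round below 0.08 rad) or (x of roll_3 in the frame of bay_3 between -0.006 and 0.006 m and y of roll_3 in the frame of bay_3 between -0.005 and 0.005 m and z of roll_3 in the frame of bay_3 between -0.008 and 0.005 m and angle between the y axis of roll_3 and the y axis of rack, either way round below 0.08 rad)) and linear speed of each of roll_1, roll_2, roll_3 below 0.03 m/s and value of joint nozzle below 0.001 m and angle between tray's own z axis and vertical below 0.2 rad); the robot touches nothing.
It fails at once if the black tape is moved more than 4 cm (distance of tape_black from where it was at the start of the episode above 0.04 m).
It fails at once if the marker is moved more than 4 cm (distance of marker_red from where it was at the start of the episode above 0.04 m).
Of core_1, core_2, core_3 only 1 to 2 are there at a start; the rules pass over those that are not, and their reading is None.
Of roll_1, roll_2, roll_3 only 2 to 3 are there at a start; the rules pass over those that are not, and their reading is None.
At some moment in a run one of tray, roll_1, roll_2, roll_3 may be knocked a few centimetres aside while the robot is not near it.
It also fails if it takes over 210 s, if anything falls off the work surface, if the arm or the gripper's body presses on something with over 40 N, if the wrist force passes 120 N, or if a joint passes its speed limit or range.

## Robot

A 6-joint arm with a two-finger parallel gripper is mounted at the origin on a cart in front of the work surface, level with it; the furniture and walls round the work are solid. World frame = base frame: x ahead of the robot, y to its left, z up, the work surface at z = 0. Lengths are in m, angles in rad, forces in N, time in s.
With the tool pointing down it reaches from about 0.375 to 0.9 m from the base axis. Payload 3.1 kg.
Tool frame: the origin (TCP) lies at the very end of the fingers, on their centre line; the grasp point (between the pads) lies 19 mm behind it (hold_point_z is the distance from the TCP to the grasp point, in m); z points along the fingers, x is the direction in which the jaws open and shut, and the axes are right-handed (so a half turn about z gives the same grasp; the last joint's range is limited). The gripper opens to 87 mm and grips with 3 to 60 N. Pads are 19 mm wide; open, the fingers measure 117 mm over their backs; the gripper's body (75 mm by 190 mm) begins 51 mm behind the grasp point.
Start: joints at [-0.178, 0.527, 1.433, -0, 1.181, -0.178], TCP at [0.625, 0, 0.223] pointing down, gripper open.
Joint ranges: [-3.08, 3.08], [-0.75, 2.2], [0.22, 2.44], [-1.43, 4.57], [0, 2.65], [-2.85, 2.85]. Speed limits (rad/s): [2.79, 2.79, 3.14, 3.14, 3.14, 3.14].

## Interface

Orientations are given as a unit quaternion [x, y, z, w].
In Python, from rig import * gives the robot as it stands.
- The arm moves only by the tool carry_out, never from a script. Its argument "deltas" is a list of rows, each a list of 7 numbers: the closure, from -1 (fully open) to 1 (shut), then the shift along the tool's x, y, z in units of 25 mm (1.0 is 25 mm), then the turn, a rotation vector about the tool's x, y, z in degrees. In form: [[jaw, x, y, z, rx, ry, rz], ...]. A call has 1 to 8 rows; each row is the pose to reach, as a shift and turn from the pose commanded when the call began, along the tool's axes at that moment; what a row does not reach only later rows make up. A row lasts 1/10 s, in which the tool goes at most 50 mm and 8.59 degrees, less where a joint would pass 70% of its speed; a pose out of reach is approached as far as the arm can. A call with a gripper value outside its range is refused whole. The fingers move at their own pace and stop on an object; "force" is the grip in N (left out, the last holds). Time passes only in rows, so rows that repeat a pose let the fingers close. It gives the time, the measured TCP pose, the force and the opening at its end, in the units of the state.
- get_obs(): the state, without advancing time (a new reading comes with each control period).
- camera(name): name is "scene" or "side" or "wrist"; returns (picture, depth): 400x640x3 uint8, red, green, blue; 400x640 float32, m along the optical axis (not along the pixel's ray), 0 where there is no reading.
- camera_info(name): a dict with "mtx" (3x3 intrinsics, pixels), "origin" and "rotation" of the camera in the world. Camera axes: x right, y down, z forward; pixel columns grow to the right and rows downward; lengths in m; the calibration is good to about 2 mm. The wrist camera is an equidistant fisheye: a pixel r from the principal point sees the ray r / f radians off the axis. A picture is of the moment at which its call begins: read the wrist's pose just before it. camera_info takes no time and is no camera call; for the wrist camera it gives the pose at the moment of the call.
- hand_in(): hands the job in, once; it reports no verdict.
Trained networks look in the newest picture that a camera, given by its name, has taken for a name from the list of things; names that differ only in an ending like _2 or _b are one class to them, and where a whole thing is asked for, a point or a joint stands for the part that bears it (a point fixed in the world has none). Each returns a list of dicts, best first, with "score" (0 to 1); they miss things now and then, are a little off and sometimes report something else, mostly with a low value. They report only what shows in the picture. A call takes as long as a camera call.
- spot_in(camera, target): "pixel" ([row, column] in pixels, amid what is visible of it).
The state is a dict: "time": time; "q": joint angles; "joint_velocities": joint speeds; "joint_torque": joint torques, N m; "position": TCP position; "tool_rot": TCP orientation; "ft_force": force on the tool from outside, world axes, zero at the start; "moment": the same for the moment, N m; "grip_width": finger opening in m.
Only numpy, scipy, OpenCV 4.12 (cv2) and the standard library are available. Lean on these libraries where they do the work, as an engineer would, in place of code of your own. Each camera call takes 0.05 s, during which the arm holds its last target.

## Working session

There is one attempt and no reset: what is moved stays moved. The work goes in short steps, Python scripts to look and compute and a tool call to move; the robot and the scene stay as the last step left them, time stands still between calls to the robot, and variables do not carry over. Pictures are saved under pics/ and viewed, and the job is handed in when it is done.

Besides the shell and the picture viewer there is one more tool, called after "Request:" by a JSON object that holds its "api" and its "payload", one argument or row to a line. carry_out: Moves the arm, as the interface text tells. Its arguments: {"type":"object","properties":{"deltas":{"type":"array"},"force":{"type":"number"}},"required":["deltas"]}

```bash
ls; mkdir -p pics
python3 - <<'E'
from rig import *
import cv2
o=get_obs();print(o)
for n in ["scene","side","wrist"]:
    im,d=camera(n);cv2.imwrite(f"pics/a_{n}.png",im[:,:,::-1]);i=camera_info(n);print(n,i)
E
```

```text
pics
{'time': 0.0, 'q': array([-1.78491304e-01,  5.28471809e-01,  1.43391418e+00, -2.11835785e-05,
        1.18137878e+00, -1.78503429e-01]), 'joint_velocities': array([ 9.45602933e-05,  2.52536070e-03, -7.59546762e-05, -1.78697422e-03,
       -2.33130103e-04,  8.11156924e-04]), 'joint_torque': array([-5.45745443e-04, -4.40045428e+01, -1.76593530e+01,  6.32597599e-02,
        5.83207863e-02, -1.53719384e-04]), 'position': array([6.24263531e-01, 1.61683120e-04, 2.21564387e-01]), 'tool_rot': array([ 9.99999410e-01,  1.00942862e-05, -1.07054006e-03, -1.83191684e-04]), 'ft_force': array([ 0.15516402,  0.42312757, -0.13923195]), 'moment': array([-0.02740119, -0.05209356,  0.00581125]), 'grip_width': 0.08714320838664362}
scene {'mtx': array([[403.33392026,   0.        , 320.23224701],
       [  0.        , 403.33392026, 202.63512689],
       [  0.        ,   0.        ,   1.        ]]), 'origin': array([-0.23767675, -0.68394152,  0.76541871]), 'rotation': array([ 0.80564089, -0.32748479,  0.17301769, -0.46234331])}
side {'mtx': array([[371.04624243,   0.        , 330.10159864],
       [  0.        , 371.04624243, 196.98626507],
       [  0.        ,   0.        ,   1.        ]]), 'origin': array([0.27229568, 1.00390583, 0.83914853]), 'rotation': array([-0.12160675,  0.89347348, -0.42702858,  0.0675539 ])}
wrist {'mtx': array([[309.70691629,   0.        , 320.98045703],
       [  0.        , 309.70691629, 199.0504551 ],
       [  0.        ,   0.        ,   1.        ]]), 'origin': array([0.62393805, 0.08313695, 0.38515807]), 'rotation': array([ 9.88607903e-01, -3.16618659e-05, -6.74583515e-04,  1.50512318e-01])}
```

View pics/a_scene.png

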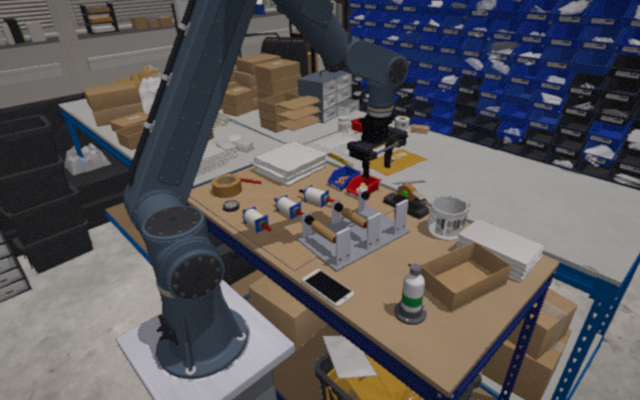

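View pics/a_side.png

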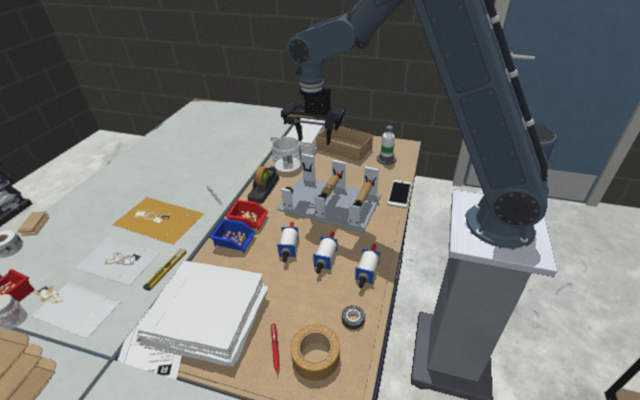

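View pics/a_wrist.png

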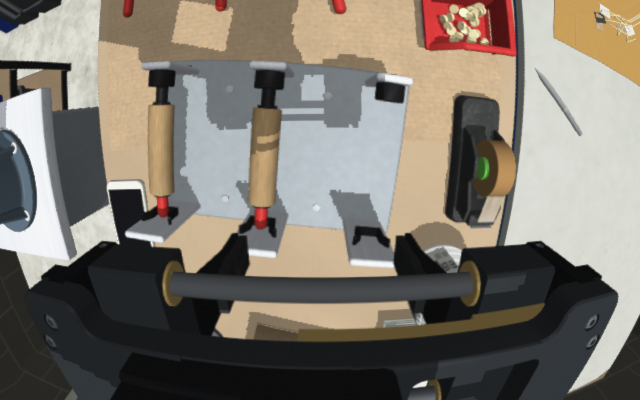

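```bash
cat > h.py <<'E'
from rig import *
import numpy as np, cv2
from scipy.spatial.transform import Rotation as R
def rays(info,name,shape=(400,640)):
    K=info['mtx'];r,c=np.mgrid[0:shape[0],0:shape[1]].astype(float)
    return ray_rc(info,name,r,c)
def ray_rc(info,name,r,c):
    K=info['mtx'];r=np.asarray(r,float);c=np.asarray(c,float)
    x=(c-K[0,2])/K[0,0];y=(r-K[1,2])/K[1,1]
    if name=='wrist':
        t=np.hypot(x,y);s=np.where(t>1e-9,np.tan(np.minimum(t,1.5))/np.maximum(t,1e-9),1)
        x=x*s;y=y*s
    return np.stack([x,y,np.ones_like(x)],-1)
def cloud(name,info,d):
    P=rays(info,name)*d[...,None]
    W=P@R.from_quat(info['rotation']).as_matrix().T+info['origin']
    W[d<=0]=np.nan
    return W
def proj(name,info,p):
    q=R.from_quat(info['rotation']).as_matrix().T@(np.asarray(p)-info['origin'])
    K=info['mtx']
    if name=='wrist':
        rr=np.hypot(q[0],q[1]);th=np.arctan2(rr,q[2]);s=th/max(rr,1e-9);x,y=q[0]*s,q[1]*s
    else: x,y=q[0]/q[2],q[1]/q[2]
    return K[1,1]*y+K[1,2],K[0,0]*x+K[0,2]
def shot(name,tag=None):
    info=camera_info(name);im,d=camera(name)
    if tag: cv2.imwrite(f'pics/{tag}.png',im[:,:,::-1]); np.savez(f'pics/{tag}.npz',im=im,d=d,**info)
    return info,im,d
def tcp():
    o=get_obs();return o['position'],R.from_quat(o['tool_rot']).as_matrix(),o
E
python3 - <<'E'
from h import *
for n in ["wrist","side","scene"]:
    info,im,d=shot(n,'b_'+n)
    W=cloud(n,info,d)
    print(n,(d>0).mean())
    t={'rack':0,'roll_1':0,'core_1':0,'tray':0,'duster_can':0,'nozzle_top':0,'tape_black':0,'marker_red':0}
    for k in t:
        for s in spot_in(n,k)[:4]:
            r,c=[int(round(v)) for v in s['pixel']]
            w=W[max(r-1,0):r+2,max(c-1,0):c+2].reshape(-1,3)
            print(k,round(s['score'],2),(r,c),np.round(np.nanmedian(w,0),3))
print(get_obs()['time'])
E
```

```text
wrist 0.99609375
rack 0.81 (150, 293) [0.589 0.029 0.012]
roll_1 0.64 (6, 337) [0.641 0.199 0.037]
roll_1 0.59 (1, 225) [0.512 0.214 0.034]
roll_1 0.54 (4, 128) [0.376 0.236 0.036]
roll_1 0.2 (7, 337) [0.641 0.198 0.037]
core_1 0.83 (148, 160) [0.453 0.047 0.086]
core_1 0.74 (155, 266) [0.57  0.036 0.087]
tray 0.91 (333, 276) [ 0.553 -0.252  0.015]
duster_can 0.56 (3, 221) [0.508 0.211 0.037]
duster_can 0.3 (203, 163) [ 0.442 -0.018  0.078]
side 0.99612109375
rack 0.86 (198, 333) [0.559 0.019 0.011]
roll_1 0.93 (251, 326) [0.497 0.308 0.054]
roll_1 0.86 (243, 288) [0.614 0.307 0.054]
roll_1 0.76 (265, 367) [0.374 0.329 0.053]
core_1 0.67 (186, 330) [0.559 0.048 0.084]
core_1 0.51 (194, 365) [0.437 0.059 0.084]
tray 0.95 (143, 344) [ 0.596 -0.269  0.063]
tray 0.48 (310, 350) [0.39  0.456 0.019]
duster_can 0.91 (148, 388) [ 0.412 -0.27   0.069]
nozzle_top 0.41 (132, 387) [ 0.424 -0.287  0.126]
tape_black 0.95 (318, 351) [0.384 0.469 0.004]
marker_red 0.63 (349, 277) [0.531 0.603 0.015]
scene 0.97598046875
rack 0.75 (231, 354) [0.573 0.04  0.008]
roll_1 0.97 (195, 318) [0.613 0.25  0.043]
roll_1 0.69 (218, 257) [0.361 0.277 0.051]
roll_1 0.68 (203, 289) [0.498 0.275 0.05 ]
core_1 0.75 (215, 356) [0.56  0.022 0.083]
core_1 0.56 (231, 323) [0.433 0.035 0.08 ]
duster_can 0.96 (297, 413) [ 0.398 -0.31   0.077]
nozzle_top 0.56 (269, 414) [ 0.408 -0.297  0.149]
nozzle_top 0.46 (232, 355) [0.573 0.032 0.008]
nozzle_top 0.46 (219, 255) [0.357 0.282 0.047]
tape_black 0.61 (208, 231) [0.363 0.442 0.017]
marker_red 0.48 (181, 257) [0.556 0.552 0.013]
1.5
```

```bash
cat >> h.py <<'E'
def load(tag):
    z=np.load(f'pics/{tag}.npz');info={k:z[k] for k in('mtx','origin','rotation')};return info,z['im'],z['d']
def ortho(W,im,x0,x1,y0,y1,res=0.001,zmin=-.01,zmax=.2,mode='z'):
    h=int((x1-x0)/res);w=int((y1-y0)/res)
    m=np.isfinite(W[...,2])&(W[...,2]>zmin)&(W[...,2]<zmax)&(W[...,0]>x0)&(W[...,0]<x1)&(W[...,1]>y0)&(W[...,1]<y1)
    P=W[m];C=im[m];o=np.argsort(P[:,2]);P=P[o];C=C[o]
    out=np.zeros((h,w,3),np.uint8);Z=np.full((h,w),np.nan)
    r=((x1-P[:,0])/res).astype(int).clip(0,h-1);c=((y1-P[:,1])/res).astype(int).clip(0,w-1)
    for dr in (0,1):
        for dc in (0,1):
            out[(r+dr).clip(0,h-1),(c+dc).clip(0,w-1)]=C;Z[(r+dr).clip(0,h-1),(c+dc).clip(0,w-1)]=P[:,2]
    return out,Z
E
python3 - <<'E'
from h import *
ims=[]
for n in ["wrist","side","scene"]:
    i,im,d=load('b_'+n);W=cloud(n,i,d)
    o,Z=ortho(W,im,.3,.75,-.4,.4,res=.002)
    for k in range(0,5): 
        r=int((.75-(.3+.1*k))/.002);
        if r<o.shape[0]: cv2.line(o,(0,r),(o.shape[1],r),(0,255,255),1)
    for k in range(8):
        c=int((.4-(-.4+.1*k))/.002);cv2.line(o,(c,0),(c,o.shape[0]),(255,0,255) if k==4 else (0,255,0),1)
    ims.append(o)
a=np.vstack(ims);print(a.shape)
cv2.imwrite('pics/ortho1.png',cv2.resize(a[:,:,::-1],None,fx=.88,fy=.88,interpolation=cv2.INTER_AREA))
E
```

```text
(675, 400, 3)
```

View pics/ortho1.png

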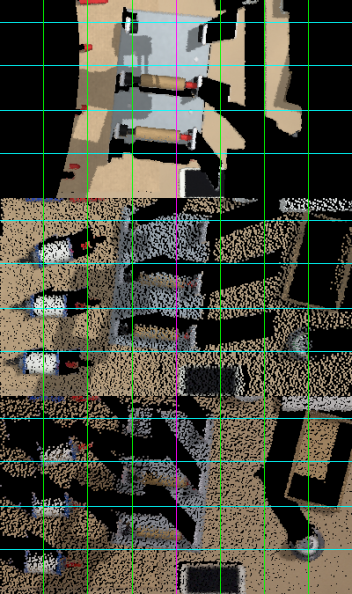

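```bash
python3 - <<'E'
from h import *
from scipy.optimize import least_squares
i,im,d=load('b_wrist');W=cloud('wrist',i,d)
print('cam',i['origin'])
def fitcyl(P,r,x0):
    # axis along ~y: x=a+b*y, z=c+e*y
    def f(p):
        a,b,c,e=p
        u=np.array([b,1,e]);u/=np.linalg.norm(u)
        q=P-np.array([a,0,c]);q=q-np.outer(q@u,u)
        return np.linalg.norm(q,axis=1)-r
    s=least_squares(f,[x0,0,.075,0],loss='soft_l1',f_scale=.001);return s.x,np.sqrt(np.mean(s.fun**2))
for x0 in (.44,.565):
    hsv=cv2.cvtColor(im,cv2.COLOR_RGB2HSV)
    m=(abs(W[...,0]-x0)<.03)&(W[...,2]>.065)&(W[...,2]<.12)&(W[...,1]>-.03)&(W[...,1]<.08)
    P=W[m];print(len(P))
    p,e=fitcyl(P,.015,x0)
    P2=P[(P[:,1]>-.02)]
    print(np.round(p,4),e, P[:,1].min(),P[:,1].max())
# brown extents via color
np.set_printoptions(suppress=True,precision=3)
for r in (100,105,110,115,180,190,195,200,205,210,215,220,225,230): print(r,[ (c,im[r,c].tolist(),W[r,c].round(3).tolist()) for c in (160,)])
E
python3 - <<'E'
import cv2
im=cv2.imread('pics/b_wrist.png');cv2.imwrite('pics/crop1.png',cv2.resize(im[50:275,100:420],None,fx=2.5,fy=2.5,interpolation=cv2.INTER_CUBIC))
E
```

```text
cam [0.62393805 0.08313695 0.38515807]
2336
[0.4397 0.113  0.0725 0.0124] 0.0028043628400739457 -0.02991421397858167 0.07998718523904436
2832
[0.5609 0.1015 0.0727 0.0085] 0.001508302229388598 -0.02995933189790828 0.07999851703322872
100 [(160, [48, 49, 50], [0.453, 0.098, 0.08])]
105 [(160, [154, 130, 95], [0.456, 0.093, 0.086])]
110 [(160, [192, 162, 117], [0.456, 0.087, 0.086])]
115 [(160, [190, 159, 115], [0.456, 0.082, 0.087])]
180 [(160, [183, 153, 111], [0.448, 0.012, 0.087])]
190 [(160, [191, 160, 116], [0.446, 0.0, 0.087])]
195 [(160, [181, 155, 114], [0.445, -0.005, 0.086])]
200 [(160, [227, 72, 68], [0.44, -0.013, 0.079])]
205 [(160, [225, 68, 64], [0.439, -0.019, 0.079])]
210 [(160, [140, 37, 35], [0.438, -0.025, 0.08])]
215 [(160, [127, 37, 35], [0.437, -0.032, 0.079])]
220 [(160, [109, 112, 116], [0.438, -0.036, 0.084])]
225 [(160, [109, 111, 115], [0.446, -0.036, 0.098])]
230 [(160, [110, 113, 116], [0.451, -0.038, 0.109])]
```

View pics/crop1.png

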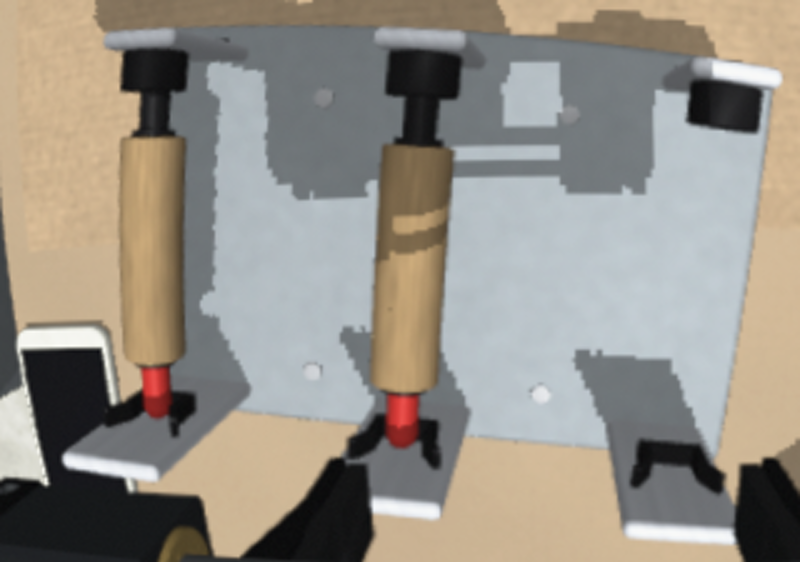

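Run:
```python
from h import *
from scipy.optimize import least_squares
np.set_printoptions(suppress=True,precision=4)
for n in ('wrist','side','scene'):
  i,im,d=load('b_'+n);W=cloud(n,i,d)
  I=im.astype(int)
  brown=(I[...,0]-I[...,2]>35)&(I[...,0]-I[...,1]<60)
  C=[]
  for x0,y0 in ((.444,.043),(.564,.03)):
    u=np.array([-.107,.994])   # placeholder
    u=np.array([.107,.994])
    rel=W[...,:2]-np.array([x0,y0]);t=rel@u;s=rel@np.array([u[1],-u[0]])
    m=brown&(abs(s)<.025)&(abs(t)<.07)&(W[...,2]>.06)&(W[...,2]<.1)
    P=W[m]
    def f(p):
        a,b,c,e=p
        v=np.array([b,1,e]);v/=np.linalg.norm(v)
        q=P-np.array([a,y0,c]);q=q-np.outer(q@v,v)
        return np.linalg.norm(q,axis=1)-.015
    s=least_squares(f,[x0,.1,.072,0],loss='soft_l1',f_scale=.001)
    tt=t[m];print(n,len(P),s.x,np.sqrt(np.mean(s.fun**2)),'ends',np.percentile(tt,[.5,99.5]))
```

```text
wrist 2155 [0.4446 0.1033 0.0731 0.0049] 0.0009635952102800938 ends [-0.0558  0.0506]
wrist 2544 [0.564  0.1006 0.0731 0.004 ] 0.0008505558944283332 ends [-0.05    0.0511]
side 154 [ 0.4456  0.081   0.0725 -0.0027] 0.0019153497814455357 ends [-0.0672  0.0505]
side 134 [0.5647 0.1044 0.0728 0.0006] 0.0016874513017914674 ends [-0.0535  0.0509]
scene 231 [0.445  0.0962 0.0701 0.0059] 0.0017762291865489755 ends [-0.0539  0.0573]
scene 221 [0.5644 0.0828 0.07   0.0065] 0.0021711944564095326 ends [-0.0545  0.0662]
```

Request:
{"api": "carry_out", "payload": {
  "deltas": [
    [-1,-3.6,-0.85,0,0,0,3],
    [-1,-7.19,-1.71,0,0,0,5.85],
    [-1,-7.19,-1.71,0,0,0,5.85],
    [-1,-7.19,-1.71,0,0,0,5.85],
    [-1,-7.19,-1.71,2,0,0,5.85],
    [-1,-7.19,-1.71,4,0,0,5.85],
    [-1,-7.19,-1.71,4,0,0,5.85],
    [-1,-7.19,-1.71,4,0,0,5.85]
  ]
}}

```text
time: 2.3
position: [0.445, 0.0428, 0.1224]
tool_rot: [0.999, -0.051, -0.001, -0.0]
ft_force: [-0.0, 0.2, 0.8]
grip_width: 0.087
```

```bash
cat >> h.py <<'E'
def to_tool(target,cur=None):
    p,M,o=tcp();d=M.T@(np.asarray(target)-p)/.025
    print('tcp',p.round(4),'yaw',round(np.degrees(np.arctan2(M[1,0],M[0,0])),2),'t',round(o['time'],2),'F',o['ft_force'].round(2),'w',round(o['grip_width'],4),'-> units',d.round(2))
E
python3 - <<'E'
from h import *
to_tool([.4446,.043,.053])
shot('wrist','c1')
E
```

```text
tcp [0.445  0.0428 0.1224] yaw -5.86 t 2.3 F [-0.02  0.16  0.84] w 0.087 -> units [-0.01 -0.01  2.78]
```

View pics/c1.png

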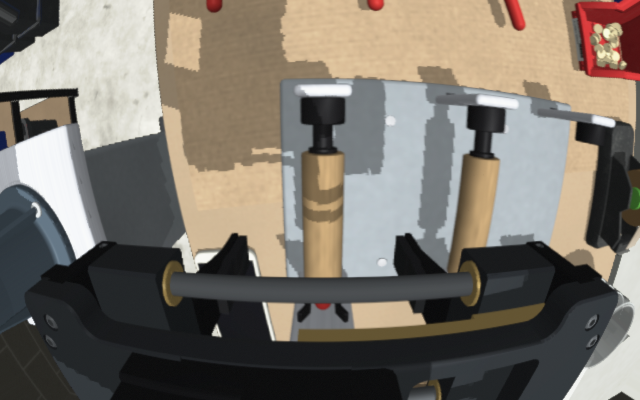

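Request:
{"api": "carry_out", "payload": {
  "deltas": [
    [-1,0,0,1.4,0,0,0],
    [-1,0,0,2.78,0,0,0],
    [-1,0,0,2.78,0,0,0],
    [0.3,0,0,2.78,0,0,0],
    [1,0,0,2.78,0,0,0],
    [1,0,0,2.78,0,0,0],
    [1,0,0,2.78,0,0,0],
    [1,0,0,2.78,0,0,0]
  ],
  "force": 20
}}

```text
time: 3.15
position: [0.4458, 0.0428, 0.0539]
tool_rot: [0.999, -0.051, 0.001, 0.0]
ft_force: [-0.1, -0.1, -0.3]
grip_width: 0.055
```

Run:
```python
from h import *
to_tool([.4446,.043,.053])
```

```text
tcp [0.4458 0.0428 0.0539] yaw -5.84 t 3.15 F [-0.08 -0.14 -0.33] w 0.055 -> units [-0.05 -0.    0.04]
```

Request:
{"api": "carry_out", "payload": {
  "deltas": [
    [1,0,0,0,0,0,0],
    [1,0,0,0,0,0,0],
    [1,0,0,0,0,0,0],
    [1,0,0,0,0,0,0],
    [1,0,0,0,0,0,0],
    [1,0,0,0,0,0,0]
  ]
}}

```text
time: 3.75
position: [0.4452, 0.0428, 0.053]
tool_rot: [0.999, -0.051, -0.0, -0.0]
ft_force: [0.3, -0.1, -0.4]
grip_width: 0.0297
```

Run:
```python
from h import *
to_tool([.4446,.043,.053])
```

```text
tcp [0.4452 0.0428 0.053 ] yaw -5.86 t 3.75 F [ 0.27 -0.07 -0.41] w 0.0297 -> units [-0.03 -0.01 -0.  ]
```

Request:
{"api": "carry_out", "payload": {
  "deltas": [
    [1,0,0.2,0,0,0,0],
    [1,0,0.4,0,0,0,0],
    [1,0,0.62,0,0,0,0],
    [1,0,0.62,0,0,0,0],
    [1,0,0.62,0,0,0,0]
  ]
}}

```text
time: 4.25
position: [0.4434, 0.0276, 0.0529]
tool_rot: [0.999, -0.052, -0.0, -0.0]
ft_force: [1.6, 6.6, -0.7]
grip_width: 0.0293
```

Run:
```python
from h import *
to_tool([.4446,.043,.053])
shot('side','c2s')
shot('wrist','c2w')
a=cv2.imread('pics/c2s.png')[100:300,200:480];cv2.imwrite('pics/c2.png',np.hstack([cv2.resize(a,(560,400)),cv2.imread('pics/c2w.png')[:,200:430]]))
```

```text
tcp [0.4434 0.0276 0.0529] yaw -5.93 t 4.25 F [ 1.62  6.6  -0.71] w 0.0293 -> units [-0.02 -0.62 -0.  ]
```

View pics/c2.png

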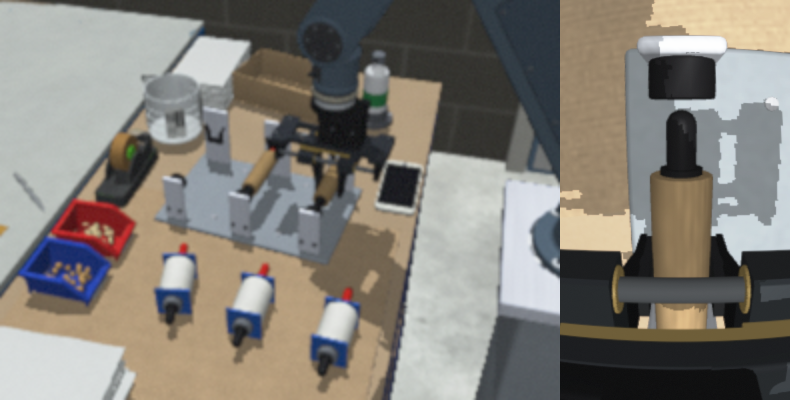

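Request:
{"api": "carry_out", "payload": {
  "deltas": [
    [1,0,0,-0.6,0,0,0],
    [1,0,0,-1.2,0,0,0],
    [1,0,0,-1.8,0,0,0],
    [1,0,-0.5,-1.8,0,0,0],
    [1,0,-1.0,-2.0,0,0,0],
    [1,0,-1.0,-4,0,0,0],
    [1,0,-1.0,-6,0,0,0],
    [1,0,-1.0,-6,0,0,0]
  ]
}}

```text
time: 5.15
position: [0.4504, 0.0525, 0.2077]
tool_rot: [0.999, -0.05, 0.006, 0.001]
ft_force: [0.6, -0.9, -1.3]
grip_width: 0.0294
```

Run:
```python
from h import *
to_tool([.56,-.26,.2])
shot('wrist','c3')
for n in('side','scene'):
    i,im,d=shot(n,'c3_'+n);W=cloud(n,i,d)
    for k in('tray','duster_can','nozzle_top'):
        for s in spot_in(n,k)[:2]:
            r,c=map(int,s['pixel']);print(n,k,round(s['score'],2),(r,c),W[r,c].round(3))
```

```text
tcp [0.4504 0.0525 0.2077] yaw -5.77 t 5.15 F [ 0.58 -0.86 -1.3 ] w 0.0294 -> units [ 5.61 12.    0.39]
side tray 0.83 (146, 335) [ 0.63  -0.272  0.044]
side duster_can 0.6 (158, 386) [ 0.416 -0.262  0.026]
side duster_can 0.25 (185, 329) [0.564 0.045 0.086]
scene tray 0.59 (272, 464) [ 0.65  -0.313  0.001]
scene duster_can 0.86 (298, 412) [ 0.396 -0.309  0.073]
scene duster_can 0.5 (232, 352) [0.567 0.041 0.007]
scene nozzle_top 0.6 (271, 464) [ 0.651 -0.312  0.004]
scene nozzle_top 0.52 (268, 412) [ 0.407 -0.292  0.149]
```

View pics/c3.png

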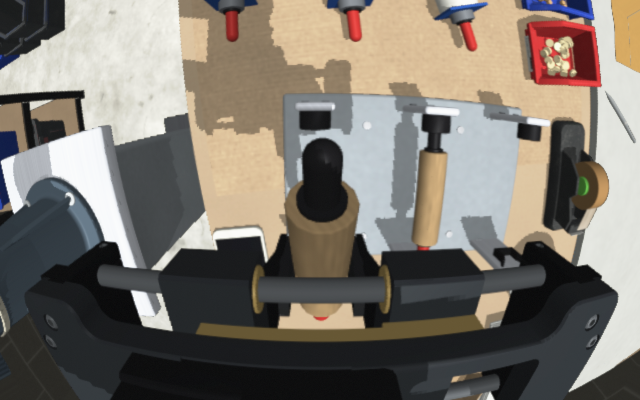

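```bash
cat >> h.py <<'E'
def traymap(tags,out):
    W=[];I=[]
    for n,t in tags:
        i,im,d=load(t);w=cloud(n,i,d);W.append(w.reshape(-1,3));I.append(im.reshape(-1,3))
    W=np.vstack(W);I=np.vstack(I)
    o,Z=ortho(W,I,.3,.8,-.45,-.1,.001,-.01,.2)
    m=(W[:,2]>.061)&(W[:,2]<.074)&(W[:,0]>.42)&(W[:,0]<.8)&(W[:,1]>-.42)&(W[:,1]<-.14)
    cv2.imwrite(out,o[:,:,::-1]);return W[m],I[m]
E
python3 - <<'E'
from h import *
P,C=traymap([('side','c3_side'),('scene','c3_scene')],'pics/tray1.png')
print(len(P));C=C.astype(int);b=(C[:,0]-C[:,2]>25)
P=P[b];print(len(P))
r=cv2.minAreaRect(P[:,:2].astype(np.float32)*1000);print(r)
E
```

```text
2081
474
((604.9157104492188, -329.6593017578125), (135.3650360107422, 209.82955932617188), 76.06208038330078)
```

View pics/tray1.png

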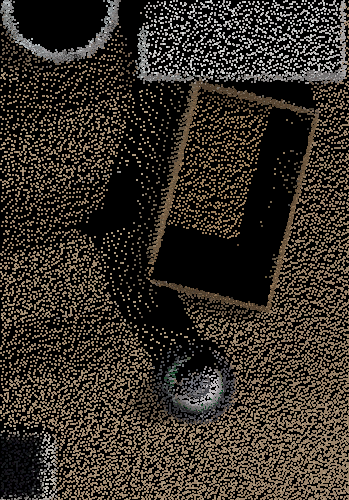

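Request:
{"api": "carry_out", "payload": {
  "deltas": [
    [1,0.6,1.0,0,0,0,6],
    [1,1.5,2.6,0,0,0,14],
    [1,2.4,4.2,0,0,0,22],
    [1,3.3,5.8,0,0,0,30],
    [1,4.2,7.4,0,0,0,38],
    [1,5.1,9.0,0,0,0,46],
    [1,6.0,10.6,0,0,0,54],
    [1,6.8,12.0,0,0,0,62]
  ]
}}

```text
time: 6.4
position: [0.585, -0.2659, 0.2019]
tool_rot: [0.828, -0.561, -0.001, 0.0]
ft_force: [-0.4, 1.7, -1.6]
grip_width: 0.0294
```

Run:
```python
from h import *
to_tool([.609,-.311,.2])
```

```text
tcp [ 0.585  -0.2659  0.2019] yaw -68.25 t 6.4 F [-0.42  1.75 -1.65] w 0.0294 -> units [ 2.03 -0.22  0.07]
```

Request:
{"api": "carry_out", "payload": {
  "deltas": [
    [1,0.7,-0.1,0,0,0,8],
    [1,1.4,-0.2,0,0,0,16],
    [1,2.03,-0.22,0,0,0,24],
    [1,2.03,-0.22,0,0,0,32],
    [1,2.03,-0.22,0,0,0,35.5],
    [1,2.03,-0.22,0,0,0,35.5],
    [1,2.03,-0.22,0,0,0,35.5]
  ]
}}

```text
time: 7.1
position: [0.6086, -0.3083, 0.2021]
tool_rot: [-0.621, 0.784, 0.001, -0.0]
ft_force: [0.1, -0.4, -0.6]
grip_width: 0.0296
```

Run:
```python
from h import *
to_tool([.609,-.311,.04])
shot('wrist','c4')
```

```text
tcp [ 0.6086 -0.3083  0.2021] yaw -103.28 t 7.1 F [ 0.07 -0.36 -0.6 ] w 0.0296 -> units [ 0.11 -0.05  6.48]
```

View pics/c4.png

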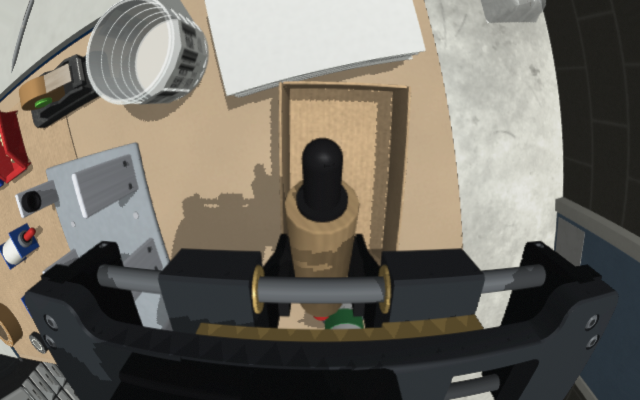

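Request:
{"api": "carry_out", "payload": {
  "deltas": [
    [1,0.1,-0.05,1.5,0,0,0.4],
    [1,0.1,-0.05,3.2,0,0,0.4],
    [1,0.1,-0.05,5,0,0,0.4],
    [1,0.1,-0.05,6.2,0,0,0.4],
    [1,0.1,-0.05,7.2,0,0,0.4],
    [1,0.1,-0.05,7.35,0,0,0.4],
    [0.05,0.1,-0.05,7.35,0,0,0.4],
    [0.05,0.1,-0.05,7.35,0,0,0.4]
  ]
}}

```text
time: 7.95
position: [0.6108, -0.312, 0.021]
tool_rot: [-0.618, 0.787, -0.002, 0.0]
ft_force: [0.7, 1.2, -0.1]
grip_width: 0.0377
```

Request:
{"api": "carry_out", "payload": {
  "deltas": [
    [0.05,0,0,0,0,0,0],
    [0.05,0,0,-0.5,0,0,0],
    [0.05,0,0,-2,0,0,0],
    [0.05,0,0,-4,0,0,0],
    [0.05,0,0,-6,0,0,0],
    [0.05,0,0,-7,0,0,0],
    [-0.3,0,0,-7,0,0,0]
  ]
}}

```text
time: 8.65
position: [0.6127, -0.3133, 0.2025]
tool_rot: [-0.617, 0.787, -0.007, 0.002]
ft_force: [0.8, 0.4, 0.2]
grip_width: 0.0443
```

Run:
```python
from h import *
to_tool([.564,.0305,.19])
shot('wrist','c5')
```

```text
tcp [ 0.6127 -0.3133  0.2025] yaw -103.74 t 8.65 F [0.75 0.38 0.16] w 0.0443 -> units [-12.9    5.16   0.36]
```

View pics/c5.png

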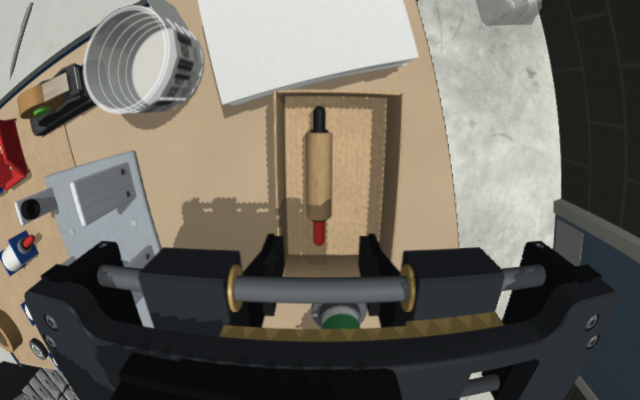

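Request:
{"api": "carry_out", "payload": {
  "deltas": [
    [-1,-1.0,0.4,0,0,0,-6],
    [-1,-2.6,1.0,0,0,0,-14],
    [-1,-4.2,1.7,0,0,0,-22],
    [-1,-5.8,2.3,0,0,0,-30],
    [-1,-7.4,3.0,0,0,0,-38],
    [-1,-9.0,3.6,0,0,0,-46],
    [-1,-10.6,4.2,0,0,0,-54],
    [-1,-12.0,4.8,0,0,0,-62]
  ]
}}

```text
time: 9.5
position: [0.5626, 0.011, 0.1931]
tool_rot: [0.935, -0.353, -0.002, 0.0]
ft_force: [0.3, 0.7, 0.5]
grip_width: 0.0868
```

Run:
```python
from h import *
to_tool([.564,.0305,.18])
```

```text
tcp [0.5626 0.011  0.1931] yaw -41.4 t 9.5 F [0.34 0.75 0.51] w 0.0868 -> units [-0.47 -0.63  0.53]
```

Request:
{"api": "carry_out", "payload": {
  "deltas": [
    [-1,-0.3,-0.5,0.5,0,0,-8],
    [-1,-0.47,-0.63,0.5,0,0,-16],
    [-1,-0.47,-0.63,0.5,0,0,-24],
    [-1,-0.47,-0.63,0.5,0,0,-32],
    [-1,-0.47,-0.63,0.5,0,0,-35.5],
    [-1,-0.47,-0.63,0.5,0,0,-35.5],
    [-1,-0.47,-0.63,1.5,0,0,-35.5],
    [-1,-0.47,-0.63,1.5,0,0,-35.5]
  ]
}}

```text
time: 10.3
position: [0.5631, 0.0286, 0.1539]
tool_rot: [0.998, -0.055, -0.004, -0.0]
ft_force: [-1.6, 0.3, -1.1]
grip_width: 0.0867
```

Run:
```python
from h import *
to_tool([.564,.0305,.053])
shot('wrist','c6')
```

```text
tcp [0.5631 0.0286 0.1539] yaw -6.33 t 10.3 F [-1.61  0.27 -1.07] w 0.0867 -> units [ 0.06 -0.08  4.04]
```

View pics/c6.png

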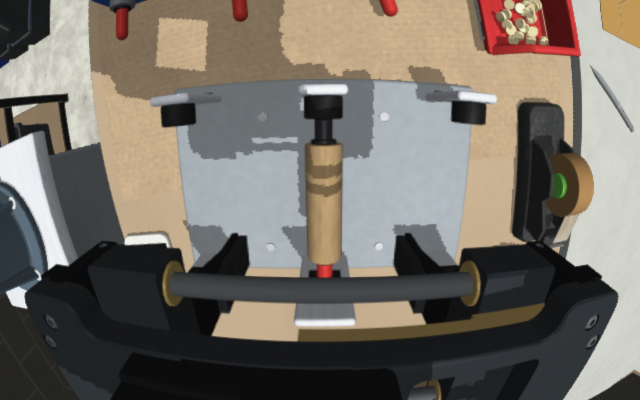

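Request:
{"api": "carry_out", "payload": {
  "deltas": [
    [-0.6,0.06,-0.08,1.5,0,0,-0.5],
    [-0.2,0.06,-0.08,3.0,0,0,-0.5],
    [-0.1,0.06,-0.08,4.0,0,0,-0.5],
    [0,0.06,-0.08,4.04,0,0,-0.5],
    [1,0.06,-0.08,4.04,0,0,-0.5],
    [1,0.06,-0.08,4.04,0,0,-0.5],
    [1,0.06,-0.08,4.04,0,0,-0.5],
    [1,0.06,-0.08,4.04,0,0,-0.5]
  ]
}}

```text
time: 11.15
position: [0.5672, 0.03, 0.057]
tool_rot: [0.999, -0.05, -0.0, 0.0]
ft_force: [-4.7, -1.8, 1.3]
grip_width: 0.0309
```

Request:
{"api": "carry_out", "payload": {
  "deltas": [
    [1,0,0,0,0,0,0],
    [1,0,0,0,0,0,0],
    [1,0,0,0,0,0,0],
    [1,0,0,0,0,0,0]
  ]
}}

```text
time: 11.55
position: [0.5671, 0.03, 0.0567]
tool_rot: [0.999, -0.05, -0.001, 0.0]
ft_force: [-3.8, -0.8, 6.9]
grip_width: 0.03
```

Run:
```python
from h import *
to_tool([.564,.0305,.053])
```

```text
tcp [0.5671 0.03   0.0567] yaw -5.75 t 11.55 F [-3.76 -0.83  6.93] w 0.03 -> units [-0.13 -0.01  0.15]
```

Request:
{"api": "carry_out", "payload": {
  "deltas": [
    [1,-0.06,0,-0.05,0,0,0],
    [1,-0.12,0,-0.05,0,0,0],
    [1,-0.12,0,-0.05,0,0,0],
    [1,-0.12,0,-0.05,0,0,0]
  ]
}}

```text
time: 11.95
position: [0.5666, 0.03, 0.0575]
tool_rot: [0.999, -0.05, 0.002, 0.0]
ft_force: [3.0, -2.8, -0.0]
grip_width: 0.0299
```

Run:
```python
from h import *
to_tool([.564,.0305,.053])
```

```text
tcp [0.5666 0.03   0.0575] yaw -5.77 t 11.95 F [ 2.99 -2.8  -0.  ] w 0.0299 -> units [-0.11 -0.01  0.18]
```

Request:
{"api": "carry_out", "payload": {
  "deltas": [
    [1,0.05,0,0,0,0,0],
    [1,0.05,0.2,0,0,0,0],
    [1,0.05,0.4,0,0,0,0],
    [1,0.05,0.6,0,0,0,0],
    [1,0.05,0.6,0,0,0,0],
    [1,0.05,0.6,0,0,0,0]
  ]
}}

```text
time: 12.55
position: [0.564, 0.0164, 0.0568]
tool_rot: [0.999, -0.051, -0.001, -0.001]
ft_force: [2.2, 6.4, -0.2]
grip_width: 0.0292
```

Run:
```python
from h import *
to_tool([.564,.0305,.053])
shot('wrist','c7')
cv2.imwrite('pics/c7c.png',cv2.resize(cv2.imread('pics/c7.png')[20:350,150:490],None,fx=1.7,fy=1.7))
```

```text
tcp [0.564  0.0164 0.0568] yaw -5.79 t 12.55 F [ 2.24  6.37 -0.23] w 0.0292 -> units [-0.06 -0.56  0.15]
```

View pics/c7c.png

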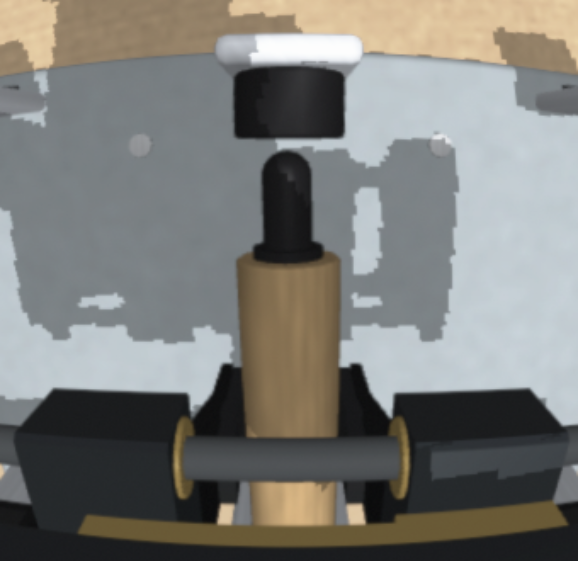

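Request:
{"api": "carry_out", "payload": {
  "deltas": [
    [1,0,0,-0.6,0,0,0],
    [1,0,0,-1.2,0,0,0],
    [1,0,0,-1.8,0,0,0],
    [1,0,-0.5,-1.9,0,0,0],
    [1,0,-1.0,-2.1,0,0,0],
    [1,0,-1.0,-4,0,0,0],
    [1,0,-1.0,-6,0,0,0],
    [1,0,-1.0,-6,0,0,0]
  ]
}}

```text
time: 13.4
position: [0.5713, 0.0407, 0.213]
tool_rot: [0.999, -0.05, 0.006, 0.001]
ft_force: [0.8, -0.0, -0.3]
grip_width: 0.0297
```

Run:
```python
from h import *
to_tool([.602,-.347,.21])
for n in('side','scene'): shot(n,'c8_'+n)
P,C=traymap([('side','c8_side'),('scene','c8_scene')],'pics/tray2.png')
C=C.astype(int);b=(C[:,0]-C[:,2]>25);P=P[b];P=P[P[:,1]>-.43]
r=cv2.minAreaRect(P[:,:2].astype(np.float32)*1000);print(len(P),r)
```

```text
tcp [0.5713 0.0407 0.213 ] yaw -5.68 t 13.4 F [ 0.85 -0.03 -0.33] w 0.0297 -> units [ 2.75 15.31  0.17]
484 ((604.711181640625, -330.4233093261719), (134.85360717773438, 211.2647247314453), 76.29769897460938)
```

View pics/tray2.png

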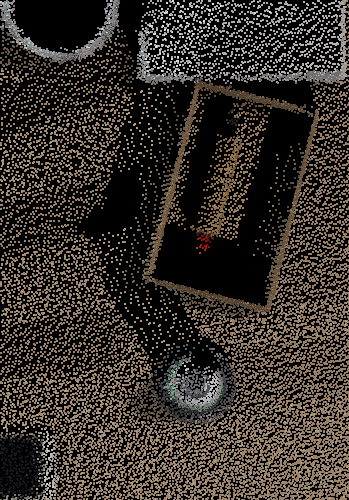

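Request:
{"api": "carry_out", "payload": {
  "deltas": [
    [1,0.2,0.9,0,0,0,6],
    [1,0.5,2.6,0,0,0,14],
    [1,0.8,4.3,0,0,0,22],
    [1,1.1,6.0,0,0,0,30],
    [1,1.4,7.7,0,0,0,38],
    [1,1.7,9.4,0,0,0,46],
    [1,2.0,11.1,0,0,0,54],
    [1,2.3,12.8,0,0,0,62]
  ]
}}

```text
time: 14.3
position: [0.5906, -0.2843, 0.2038]
tool_rot: [0.829, -0.56, -0.003, -0.0]
ft_force: [1.0, -1.0, -0.9]
grip_width: 0.0296
```

Run:
```python
from h import *
to_tool([.5988,-.3538,.2])
```

```text
tcp [ 0.5906 -0.2843  0.2038] yaw -68.08 t 14.3 F [ 1.04 -1.01 -0.88] w 0.0296 -> units [2.7  0.73 0.14]
```

Request:
{"api": "carry_out", "payload": {
  "deltas": [
    [1,1.0,0.3,0,0,0,8],
    [1,2.0,0.6,0,0,0,16],
    [1,2.6,0.73,0,0,0,24],
    [1,2.6,0.73,0,0,0,32],
    [1,2.6,0.73,0,0,0,35.5],
    [1,2.6,0.73,0,0,0,35.5],
    [1,2.6,0.73,0,0,0,35.5],
    [1,2.6,0.73,0,0,0,35.5]
  ]
}}

```text
time: 15.1
position: [0.5995, -0.3503, 0.2058]
tool_rot: [-0.621, 0.784, 0.001, -0.0]
ft_force: [-0.2, -0.1, -0.8]
grip_width: 0.0294
```

Run:
```python
from h import *
to_tool([.5988,-.3538,.04])
shot('wrist','c9')
```

```text
tcp [ 0.5995 -0.3503  0.2058] yaw -103.18 t 15.1 F [-0.16 -0.13 -0.75] w 0.0294 -> units [ 0.15 -0.02  6.63]
```

View pics/c9.png

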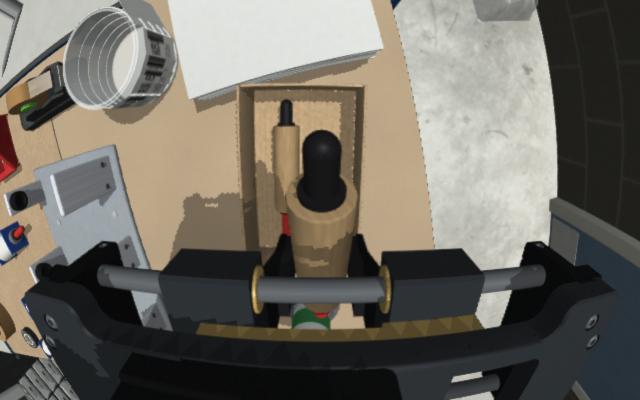

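Request:
{"api": "carry_out", "payload": {
  "deltas": [
    [1,0.15,-0.02,1.5,0,0,0.4],
    [1,0.15,-0.02,3.2,0,0,0.4],
    [1,0.15,-0.02,5,0,0,0.4],
    [1,0.15,-0.02,6.2,0,0,0.4],
    [1,0.15,-0.02,6.6,0,0,0.4],
    [1,0.15,-0.02,6.7,0,0,0.4],
    [1,0.15,-0.02,6.7,0,0,0.4],
    [0.12,0.15,-0.02,6.7,0,0,0.4]
  ]
}}

```text
time: 15.95
position: [0.6011, -0.3559, 0.042]
tool_rot: [-0.618, 0.786, -0.002, 0.0]
ft_force: [0.2, -0.0, 0.5]
grip_width: 0.0324
```

Request:
{"api": "carry_out", "payload": {
  "deltas": [
    [0.12,0,0,0,0,0,0],
    [0.12,0,0,0,0,0,0],
    [0.12,0,0,-2,0,0,0],
    [0.12,0,0,-4,0,0,0],
    [0.3,0,0,-6,0,0,0],
    [1,0,0,-7,0,0,0],
    [1,0,0,-7,0,0,0]
  ]
}}

```text
time: 16.65
position: [0.6023, -0.3569, 0.2216]
tool_rot: [-0.618, 0.786, -0.006, 0.001]
ft_force: [-0.2, -0.6, -0.4]
grip_width: 0.0217
```

Run:
```python
from h import *
to_tool([.41,-.295,.2])
i,im,d=shot('wrist','c10');W=cloud('wrist',i,d)
m=(W[...,2]>.143)&(W[...,2]<.157)&(abs(W[...,0]-.41)<.05)&(abs(W[...,1]+.295)<.05)
print(m.sum(),W[m].mean(0) if m.any() else '')
```

```text
tcp [ 0.6023 -0.3569  0.2216] yaw -103.65 t 16.65 F [-0.17 -0.59 -0.38] w 0.0217 -> units [-0.6   8.07  0.77]
0
```

View pics/c10.png

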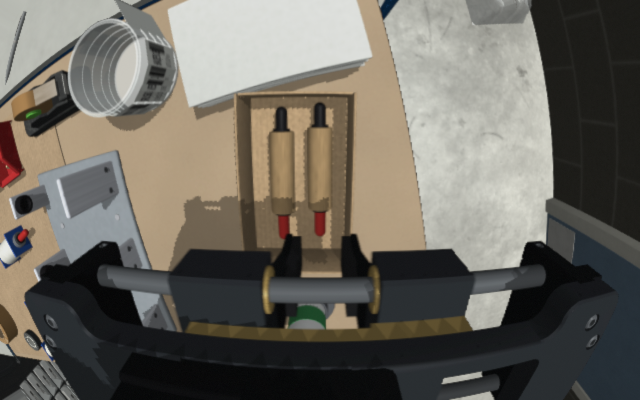

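Run:
```python
from h import *
for n in('side','scene'):
  for tag in('c3_','c8_','b_'):
    i,im,d=load(tag+n);W=cloud(n,i,d)
    m=(W[...,2]>.1)&(W[...,2]<.165)&(abs(W[...,0]-.41)<.05)&(abs(W[...,1]+.295)<.05)
    P=W[m];
    if len(P)<3: print(n,tag,len(P));continue
    top=P[P[:,2]>.144];print(n,tag,len(P),P[:,2].max(),len(top),top.mean(0).round(4),top.min(0).round(3),top.max(0).round(3))
    # can body band: circle fit at z .06-.1
    m=(W[...,2]>.05)&(W[...,2]<.1)&(abs(W[...,0]-.41)<.05)&(abs(W[...,1]+.295)<.05)
    P=W[m];A=np.c_[2*P[:,:2],np.ones(len(P))];
    from scipy.optimize import least_squares
    s=least_squares(lambda p:np.hypot(P[:,0]-p[0],P[:,1]-p[1])-.025,[.41,-.295],loss='soft_l1',f_scale=.002);print('  can',s.x.round(4),len(P))
im=cv2.imread('pics/c8_scene.png')[240:330,370:460];cv2.imwrite('pics/can.png',cv2.resize(im,None,fx=6,fy=6))
```

```text
side c3_ 22 0.15508180276496397 22 [ 0.4189 -0.293   0.1511] [ 0.407 -0.31   0.149] [ 0.431 -0.279  0.155]
  can [ 0.4173 -0.2947] 55
side c8_ 145 0.15323126783542673 32 [ 0.4185 -0.2896  0.1496] [ 0.406 -0.304  0.144] [ 0.431 -0.272  0.153]
  can [ 0.4177 -0.2945] 145
side b_ 148 0.15300234809996827 32 [ 0.4183 -0.2899  0.1495] [ 0.405 -0.307  0.145] [ 0.43  -0.271  0.153]
  can [ 0.418  -0.2947] 139
scene c3_ 402 0.1520295963960141 82 [ 0.4152 -0.2963  0.1483] [ 0.403 -0.309  0.144] [ 0.428 -0.275  0.152]
  can [ 0.4173 -0.2956] 332
scene c8_ 403 0.1516550318585007 81 [ 0.4152 -0.2963  0.1482] [ 0.404 -0.309  0.144] [ 0.43  -0.275  0.152]
  can [ 0.4174 -0.2957] 336
scene b_ 404 0.15092481838374217 84 [ 0.4149 -0.2964  0.148 ] [ 0.403 -0.309  0.144] [ 0.431 -0.275  0.151]
  can [ 0.4175 -0.2956] 337
```

View pics/can.png

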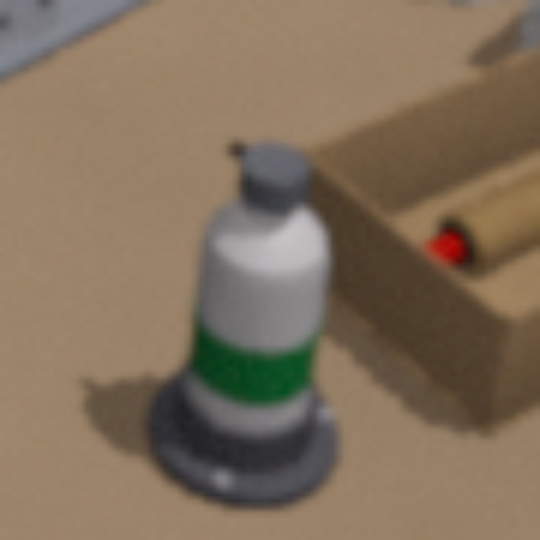

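Request:
{"api": "carry_out", "payload": {
  "deltas": [
    [1,-0.1,1.0,0,0,0,0],
    [1,-0.2,2.7,0,0,0,0],
    [1,-0.4,4.4,0,0,0,0],
    [1,-0.5,6.1,0,0,0,0],
    [1,-0.66,7.4,0,0,0,0],
    [1,-0.66,7.77,0,0,0,0],
    [1,-0.66,7.77,0,0,0,0],
    [1,-0.66,7.77,0,0,0,0]
  ]
}}

```text
time: 17.5
position: [0.4157, -0.2937, 0.2143]
tool_rot: [-0.618, 0.786, -0.001, 0.0]
ft_force: [0.3, 0.3, 0.4]
grip_width: 0.0004
```

Run:
```python
from h import *
to_tool([.4175,-.295,.15])
for n in('side','scene'):shot(n,'c11_'+n)
a=cv2.imread('pics/c11_scene.png')[180:340,330:490];b=cv2.imread('pics/c11_side.png')[60:190,310:440]
cv2.imwrite('pics/c11.png',np.hstack([cv2.resize(a,(390,390)),cv2.resize(b,(390,390))]))
```

```text
tcp [ 0.4157 -0.2937  0.2143] yaw -103.67 t 17.5 F [0.29 0.34 0.37] w 0.0004 -> units [ 0.03 -0.08  2.57]
```

View pics/c11.png

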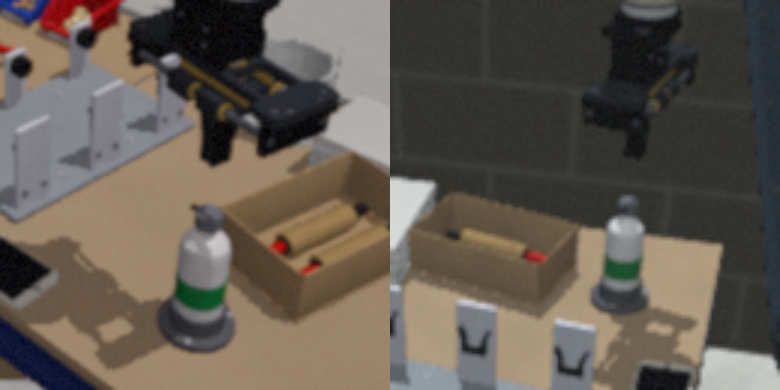

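Request:
{"api": "carry_out", "payload": {
  "deltas": [
    [1,0.03,-0.08,1.2,0,0,0],
    [1,0.03,-0.08,2.2,0,0,0],
    [1,0.03,-0.08,2.4,0,0,0],
    [1,0.03,-0.08,2.4,0,0,0]
  ]
}}

```text
time: 18.0
position: [0.4168, -0.294, 0.1537]
tool_rot: [-0.618, 0.786, 0.001, -0.0]
ft_force: [1.0, 0.3, -0.7]
grip_width: 0.0003
```

Run:
```python
from h import *
to_tool([.4175,-.295,.15])
```

```text
tcp [ 0.4168 -0.294   0.1537] yaw -103.62 t 18.0 F [ 0.96  0.34 -0.72] w 0.0003 -> units [ 0.03 -0.04  0.15]
```

Request:
{"api": "carry_out", "payload": {
  "deltas": [
    [1,0.03,0,0.2,0,0,0],
    [1,0.03,0,0.4,0,0,0],
    [1,0.03,0,0.42,0,0,0],
    [1,0.03,0,0.42,0,0,0]
  ]
}}

```text
time: 18.4
position: [0.4175, -0.2959, 0.1452]
tool_rot: [-0.618, 0.786, -0.002, 0.0]
ft_force: [2.0, 0.2, 5.1]
grip_width: 0.0006
```

Request:
{"api": "carry_out", "payload": {
  "deltas": [
    [1,0,0,0.05,0,0,0],
    [1,0,0,0.05,0,0,0],
    [1,0,0,0.05,0,0,0]
  ]
}}

```text
time: 18.7
position: [0.4175, -0.2959, 0.1444]
tool_rot: [-0.618, 0.786, -0.002, 0.0]
ft_force: [1.9, -0.6, 7.0]
grip_width: 0.0002
```

Request:
{"api": "carry_out", "payload": {
  "deltas": [
    [1,0,0,-0.3,0,0,0],
    [1,0,0,-1.0,0,0,0],
    [1,0,0,-2.5,0,0,0],
    [1,0,0,-4,0,0,0],
    [1,0,0,-4,0,0,0]
  ]
}}

```text
time: 19.2
position: [0.4179, -0.2967, 0.2475]
tool_rot: [-0.618, 0.786, -0.005, 0.0]
ft_force: [0.3, -1.3, 0.5]
grip_width: 0.0009
```

Run:
```python
from h import *
to_tool([.497,.3,.22])
for n in('side','scene'):
    i,im,d=shot(n,'d1_'+n);W=cloud(n,i,d)
    m=(W[...,2]>.1)&(W[...,2]<.165)&(abs(W[...,0]-.417)<.03)&(abs(W[...,1]+.295)<.03)
    print(n,m.sum(),np.percentile(W[m][:,2],95) if m.any() else '')
a=cv2.imread('pics/d1_scene.png')[180:340,330:490];b=cv2.imread('pics/d1_side.png')[200:330,240:420]
cv2.imwrite('pics/d1.png',np.hstack([cv2.resize(a,(390,390)),cv2.resize(b,(390,390))]))
```

```text
tcp [ 0.4179 -0.2967  0.2475] yaw -103.63 t 19.2 F [ 0.29 -1.34  0.53] w 0.0009 -> units [-23.95   2.56   0.95]
side 145 0.15229598096327845
scene 405 0.14886988833523368
```

View pics/d1.png

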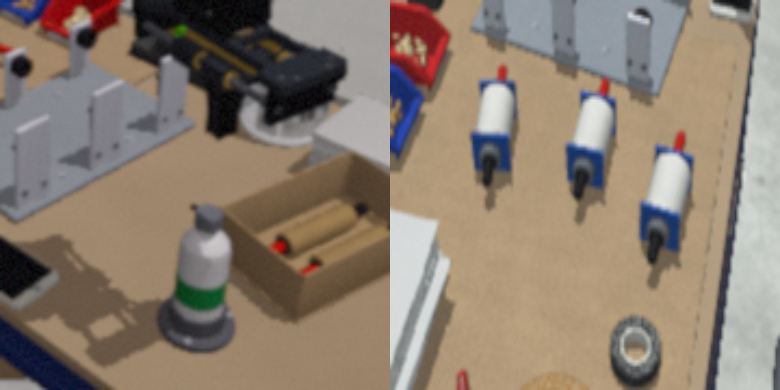

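Request:
{"api": "carry_out", "payload": {
  "deltas": [
    [0.8,-1.0,0.1,0,0,0,-6],
    [0.3,-2.6,0.2,0,0,0,-14],
    [0,-4.4,0.3,0,0,0,-22],
    [-1,-6.2,0.4,0,0,0,-30],
    [-1,-8.0,0.5,0,0,0,-38],
    [-1,-9.8,0.7,0,0,0,-46],
    [-1,-11.6,0.9,0,0,0,-54],
    [-1,-13.4,1.1,0,0,0,-62]
  ]
}}

```text
time: 20.1
position: [0.4667, 0.0392, 0.2411]
tool_rot: [0.936, -0.353, -0.002, 0.001]
ft_force: [-0.0, -0.1, -0.2]
grip_width: 0.0568
```

Run:
```python
from h import *
to_tool([.5,.2,.25])
```

```text
tcp [0.4667 0.0392 0.2411] yaw -41.33 t 20.1 F [-0.04 -0.06 -0.16] w 0.0568 -> units [-3.25 -5.71 -0.36]
```

Request:
{"api": "carry_out", "payload": {
  "deltas": [
    [-1,-0.9,-1.5,-0.2,0,0,-8],
    [-1,-1.8,-3.0,-0.4,0,0,-16],
    [-1,-2.7,-4.5,-0.4,0,0,-24],
    [-1,-3.2,-5.7,-0.4,0,0,-32],
    [-1,-3.2,-5.7,-0.4,0,0,-35.5],
    [-1,-3.2,-5.7,-0.4,0,0,-35.5],
    [-1,-3.2,-5.7,-0.4,0,0,-35.5]
  ]
}}

```text
time: 20.8
position: [0.5021, 0.1964, 0.2513]
tool_rot: [0.999, -0.054, -0.002, 0.001]
ft_force: [0.8, 0.7, 0.2]
grip_width: 0.0869
```

Run:
```python
from h import *
to_tool([.5,.2,.25])
shot('wrist','d2')
i,im,d=load('d2');W=cloud('wrist',i,d)
for s in spot_in('wrist','roll_1'): 
    r,c=map(int,s['pixel']);print(round(s['score'],2),(r,c),W[r,c].round(3))
```

```text
tcp [0.5021 0.1964 0.2513] yaw -6.23 t 20.8 F [0.76 0.7  0.18] w 0.0869 -> units [-0.1  -0.13  0.05]
0.73 (97, 212) [0.383 0.308 0.055]
0.68 (100, 414) [0.619 0.277 0.054]
0.59 (118, 309) [0.494 0.266 0.055]
```

View pics/d2.png

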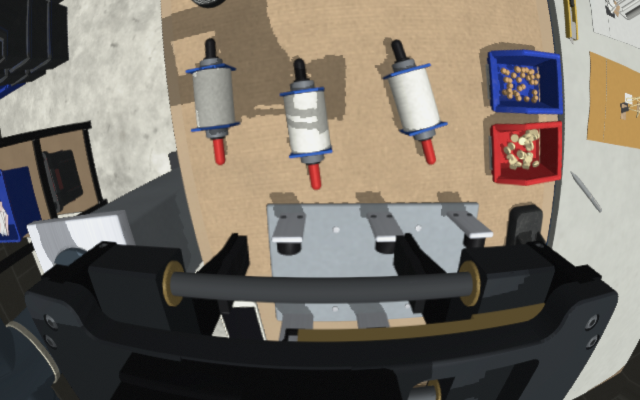

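```bash
cat >> h.py <<'E'
from scipy.optimize import least_squares
def fitroll(W,im,x0,y0,rad=.025,z0=.029,half=.06,fixz=None,white=True):
    I=im.astype(int)
    m=(abs(W[...,0]-x0)<half*.75)&(abs(W[...,1]-y0)<half)&(W[...,2]>z0+rad*.45)&(W[...,2]<z0+rad+.006)
    if white: m&=(np.ptp(I,axis=-1)<45)&(I.sum(-1)>150)
    P=W[m]
    for it in range(3):
        c0=P.mean(0)
        def f(p):
            a,b,c,e=p;v=np.array([b,1,e]);v/=np.linalg.norm(v)
            q=P-np.array([a,c0[1],c]);q=q-np.outer(q@v,v);return np.linalg.norm(q,axis=1)-rad
        s=least_squares(f,[c0[0],0,z0,0],loss='soft_l1',f_scale=.001)
        P=P[abs(s.fun)<.004]
    a,b,c,e=s.x;v=np.array([b,1,e]);v/=np.linalg.norm(v)
    t=(P-np.array([a,c0[1],c]))@v
    lo,hi=np.percentile(t,[.5,99.5]);mid=np.array([a,c0[1],c])+v*(lo+hi)/2
    return dict(mid=mid.round(4),yaw=round(np.degrees(np.arctan2(v[1],v[0]))-90,2),pitch=round(e,3),len=round(hi-lo,4),n=len(P),rms=round(np.sqrt(np.mean(s.fun**2)),4))
E
python3 - <<'E'
from h import *
i,im,d=load('d2');W=cloud('wrist',i,d)
for x,y in((.383,.308),(.494,.266),(.619,.29)): print(fitroll(W,im,x,y))
for n in ('side','scene'):
    i,im,d=load('d1_'+n);W=cloud(n,i,d)
    for x,y in((.383,.308),(.494,.266),(.619,.29)): print(n,fitroll(W,im,x,y))
E
```

```text
{'mid': array([0.3751, 0.3084, 0.03  ]), 'yaw': np.float64(-2.9), 'pitch': np.float64(0.002), 'len': np.float64(0.0706), 'n': 1951, 'rms': np.float64(0.0008)}
{'mid': array([0.4899, 0.2611, 0.03  ]), 'yaw': np.float64(1.56), 'pitch': np.float64(0.0), 'len': np.float64(0.0702), 'n': 2269, 'rms': np.float64(0.0007)}
{'mid': array([0.6265, 0.2776, 0.03  ]), 'yaw': np.float64(12.93), 'pitch': np.float64(-0.001), 'len': np.float64(0.0702), 'n': 2045, 'rms': np.float64(0.0008)}
side {'mid': array([0.3757, 0.3063, 0.0291]), 'yaw': np.float64(-3.28), 'pitch': np.float64(0.005), 'len': np.float64(0.0735), 'n': 286, 'rms': np.float64(0.0012)}
side {'mid': array([0.4904, 0.2589, 0.0296]), 'yaw': np.float64(0.11), 'pitch': np.float64(-0.013), 'len': np.float64(0.0756), 'n': 250, 'rms': np.float64(0.0013)}
side {'mid': array([0.627 , 0.2754, 0.0298]), 'yaw': np.float64(12.32), 'pitch': np.float64(-0.007), 'len': np.float64(0.0763), 'n': 241, 'rms': np.float64(0.0013)}
scene {'mid': array([0.3743, 0.3038, 0.0272]), 'yaw': np.float64(-1.75), 'pitch': np.float64(0.001), 'len': np.float64(0.0792), 'n': 142, 'rms': np.float64(0.0015)}
scene {'mid': array([0.4889, 0.2576, 0.0269]), 'yaw': np.float64(0.85), 'pitch': np.float64(-0.012), 'len': np.float64(0.0781), 'n': 135, 'rms': np.float64(0.0017)}
scene {'mid': array([0.6257, 0.2732, 0.0269]), 'yaw': np.float64(16.76), 'pitch': np.float64(0.001), 'len': np.float64(0.0788), 'n': 111, 'rms': np.float64(0.0017)}
```

Request:
{"api": "carry_out", "payload": {
  "deltas": [
    [-1,1.3,-1.0,0.5,0,0,-7],
    [-1,2.6,-2.0,1.2,0,0,-14],
    [-1,3.8,-3.0,2.2,0,0,-19.2],
    [-1,4.59,-3.77,3.2,0,0,-19.2],
    [-1,4.59,-3.77,4.2,0,0,-19.2],
    [-1,4.59,-3.77,5.25,0,0,-19.2],
    [-1,4.59,-3.77,5.25,0,0,-19.2],
    [-1,4.59,-3.77,5.25,0,0,-19.2]
  ]
}}

```text
time: 21.7
position: [0.6276, 0.2774, 0.1213]
tool_rot: [0.994, 0.113, -0.001, 0.0]
ft_force: [-0.1, 0.3, 0.4]
grip_width: 0.0871
```

Run:
```python
from h import *
i,im,d=shot('wrist','d3');W=cloud('wrist',i,d)
f=fitroll(W,im,.6265,.2776);print(f)
to_tool([f['mid'][0],f['mid'][1],.011])
```

```text
{'mid': array([0.6266, 0.2773, 0.03  ]), 'yaw': np.float64(12.73), 'pitch': np.float64(-0.0), 'len': np.float64(0.0698), 'n': 4428, 'rms': np.float64(0.0006)}
tcp [0.6285 0.2778 0.1227] yaw 12.98 t 21.75 F [ 0.19 -1.1  -0.31] w 0.087 -> units [-0.09  0.    4.47]
```

View pics/d3.png

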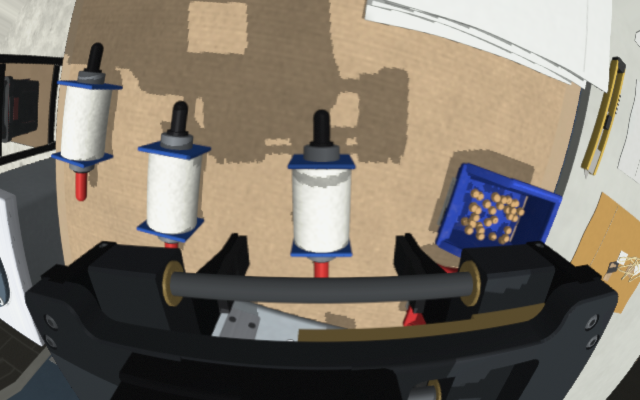

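Run:
```python
from h import *
i,im,d=load('d2');W=cloud('wrist',i,d);I=im.astype(int)
red=(I[...,0]-I[...,1]>80)&(W[...,0]>.66)&(W[...,2]>.005);print(W[red].min(0),W[red].max(0))
bl=(I[...,2]-I[...,0]>60)&(W[...,0]>.69)&(W[...,2]>.005);print(W[bl].min(0),W[bl].max(0))
R_=W[red];print(R_[R_[:,0]<.73].round(3)[:8])
```

```text
[0.74201712 0.13970841 0.00501857] [0.85548007 0.24669842 0.05892885]
[0.7431973  0.25745768 0.005034  ] [0.85499686 0.34452931 0.0585768 ]
[]
```

Request:
{"api": "carry_out", "payload": {
  "deltas": [
    [-1,-0.05,0,1.5,0,0,0],
    [-0.8,-0.05,0,3.0,0,0,0],
    [-0.5,-0.05,0,4.2,0,0,0],
    [-0.3,-0.05,0,4.45,0,0,0],
    [-0.3,-0.05,0,4.45,0,0,0],
    [0.2,-0.05,0,4.45,0,0,0],
    [1,-0.05,0,4.45,0,0,0],
    [1,-0.05,0,4.45,0,0,0]
  ],
  "force": 30
}}

```text
time: 22.55
position: [0.6281, 0.2784, 0.013]
tool_rot: [0.994, 0.114, 0.002, -0.0]
ft_force: [-0.9, 0.2, 6.1]
grip_width: 0.0492
```

Request:
{"api": "carry_out", "payload": {
  "deltas": [
    [1,0,0,0,0,0,0],
    [1,0,0,0,0,0,0],
    [1,0,0,0,0,0,0],
    [1,0,0,0,0,0,0]
  ]
}}

```text
time: 22.95
position: [0.6281, 0.2784, 0.013]
tool_rot: [0.994, 0.114, 0.002, -0.0]
ft_force: [-1.5, -1.4, 6.5]
grip_width: 0.0492
```

Run:
```python
from h import *
to_tool([.6266,.2773,.011])
```

```text
tcp [0.6281 0.2784 0.013 ] yaw 13.05 t 22.95 F [-1.48 -1.38  6.55] w 0.0492 -> units [-0.07  0.03  0.08]
```

Request:
{"api": "carry_out", "payload": {
  "deltas": [
    [1,0,0,-1.0,0,0,0],
    [1,0,0,-3.0,0,0,0],
    [1,0,0.3,-5.0,0,0,4],
    [1,0,1.3,-6.6,0,0,9],
    [1,0,2.9,-7.1,0,0,14],
    [1,0,4.6,-7.1,0,0,18.9],
    [1,0,6.3,-7.1,0,0,18.9],
    [1,0,8.0,-7.1,0,0,18.9]
  ]
}}

```text
time: 23.75
position: [0.6714, 0.0818, 0.1882]
tool_rot: [0.999, -0.051, 0.0, -0.0]
ft_force: [-0.3, 0.1, -3.2]
grip_width: 0.0494
```

Run:
```python
from h import *
to_tool([.6849,.033,.13])
```

```text
tcp [0.6714 0.0818 0.1882] yaw -5.83 t 23.75 F [-0.28  0.07 -3.22] w 0.0494 -> units [0.74 1.89 2.33]
```

Request:
{"api": "carry_out", "payload": {
  "deltas": [
    [1,0.3,0.8,0,0,0,0],
    [1,0.6,1.6,0.4,0,0,0],
    [1,0.74,1.87,1.2,0,0,0],
    [1,0.74,1.87,2.0,0,0,0],
    [1,0.74,1.87,2.3,0,0,0],
    [1,0.74,1.87,2.3,0,0,0],
    [1,0.74,1.87,2.3,0,0,0]
  ]
}}

```text
time: 24.45
position: [0.6855, 0.0354, 0.1305]
tool_rot: [0.999, -0.051, 0.0, -0.0]
ft_force: [0.8, -0.2, -2.3]
grip_width: 0.0492
```

Run:
```python
from h import *
shot('wrist','d4');shot('side','d4s');shot('scene','d4c')
to_tool([.6849,.033,.098])
a=cv2.imread('pics/d4s.png')[100:260,240:420];b=cv2.imread('pics/d4c.png')[140:300,280:460]
cv2.imwrite('pics/d4m.png',np.hstack([cv2.resize(a,(400,356)),cv2.resize(b,(400,356))]))
```

```text
tcp [0.6861 0.0352 0.1316] yaw -5.81 t 24.6 F [ 0.25 -0.64 -3.56] w 0.0494 -> units [-0.04  0.09  1.34]
```

View pics/d4.png

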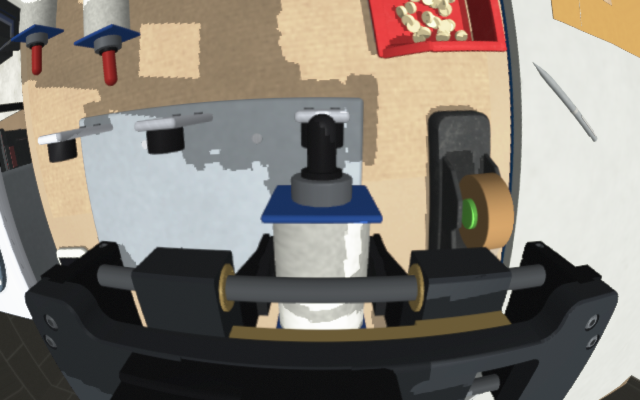

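View pics/d4m.png

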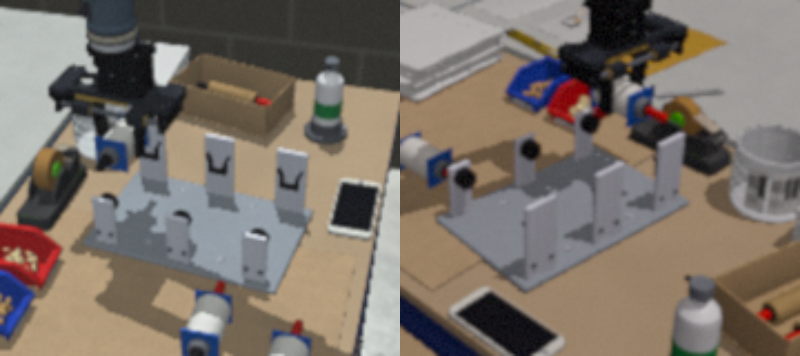

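Run:
```python
from h import *
for t in('d4','c6','b_wrist'):
    i,im,d=load(t);W=cloud('wrist',i,d)
    reg=W[100:240,425:520] if t!='b_wrist' else W[90:225,445:520]
    P=reg.reshape(-1,3);P=P[(P[:,2]>.01)&(P[:,2]<.2)]
    for lo in(.01,.03,.05,.07): 
        Q=P[P[:,2]>lo]
        if len(Q)>5: print(t,lo,len(Q),Q.min(0).round(3),Q.max(0).round(3))
# cup x of round cups/black in bays from c6,d2
```

```text
d4 0.01 8993 [ 0.793 -0.026  0.01 ] [0.853 0.106 0.098]
d4 0.03 4624 [ 0.798 -0.017  0.03 ] [0.849 0.063 0.098]
d4 0.05 3653 [ 0.798 -0.009  0.05 ] [0.849 0.055 0.098]
d4 0.07 2434 [0.807 0.    0.07 ] [0.837 0.054 0.098]
c6 0.01 6145 [ 0.67  -0.062  0.01 ] [0.802 0.109 0.096]
c6 0.03 888 [0.675 0.089 0.033] [0.709 0.109 0.096]
c6 0.05 869 [0.675 0.089 0.062] [0.709 0.109 0.096]
c6 0.07 864 [0.675 0.089 0.07 ] [0.709 0.109 0.096]
b_wrist 0.01 6716 [ 0.792 -0.061  0.01 ] [0.853 0.105 0.099]
b_wrist 0.03 3841 [ 0.798 -0.053  0.03 ] [0.849 0.063 0.099]
b_wrist 0.05 3083 [ 0.798 -0.053  0.05 ] [0.849 0.055 0.099]
b_wrist 0.07 1856 [ 0.806 -0.038  0.07 ] [0.838 0.054 0.099]
```

Request:
{"api": "carry_out", "payload": {
  "deltas": [
    [1,-0.03,0,0.7,0,0,0],
    [1,-0.03,0,1.3,0,0,0],
    [1,-0.03,0.3,1.3,0,0,0],
    [1,-0.03,0.6,1.3,0,0,0],
    [1,-0.03,0.9,1.3,0,0,0],
    [1,-0.03,1.26,1.3,0,0,0],
    [1,-0.03,1.26,1.3,0,0,0]
  ]
}}

```text
time: 25.3
position: [0.6814, 0.0038, 0.0983]
tool_rot: [0.999, -0.052, 0.0, -0.001]
ft_force: [0.8, 7.7, -4.3]
grip_width: 0.0493
```

Run:
```python
from h import *
to_tool([.682,.0041,.055])
shot('wrist','d5');shot('side','d5s');shot('scene','d5c')
a=cv2.imread('pics/d5s.png')[80:240,240:420];b=cv2.imread('pics/d5.png')[50:340,170:490]
cv2.imwrite('pics/d5m.png',np.hstack([cv2.resize(a,(400,356)),cv2.resize(b,(393,356))]))
```

```text
tcp [0.6814 0.0038 0.0983] yaw -5.98 t 25.3 F [ 0.79  7.66 -4.32] w 0.0493 -> units [ 0.02 -0.01  1.73]
```

View pics/d5m.png

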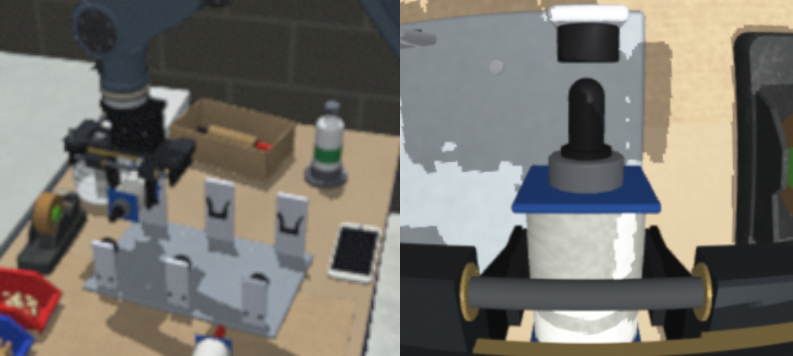

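```bash
cat >> h.py <<'E'
def rackxy(P,c,yaw=-.102):
    u=np.array([-np.sin(yaw),np.cos(yaw)]);x=np.array([u[1],-u[0]])
    r=np.asarray(P)[...,:2]-np.asarray(c);return np.stack([r@x,r@u],-1)
def cups(tag,c,name='wrist'):
    i,im,d=load(tag);W=cloud(name,i,d);I=im.astype(int);q=rackxy(W,c)
    m=(abs(q[...,0])<.03)&(q[...,1]>.068)&(q[...,1]<.088)&(W[...,2]>.06)&(W[...,2]<.1)&(I.sum(-1)<150)
    P=q[m];
    pl=(abs(q[...,0])<.04)&(q[...,1]>.085)&(q[...,1]<.1)&(W[...,2]>.088)&(W[...,2]<.1)
    Q=q[pl]
    print(tag,'cup n',len(P),'x lo/hi',np.percentile(P[:,0],[2,98]).round(4) if len(P) else '','ymin',P[:,1].min().round(4) if len(P) else '', 'ztop',W[m][:,2].max().round(4) if len(P) else '','plate x',np.percentile(Q[:,0],[2,98]).round(4) if len(Q) else '',np.percentile(Q[:,1],[2,98]).round(4) if len(Q) else '')
E
python3 - <<'E'
from h import *
b=[(.4446,.043),(.564,.0305),(.6834,.018)]
for t,k in (('d5',2),('b_wrist',0),('b_wrist',1),('b_wrist',2),('c6',0),('c6',1),('c6',2),('c1',0),('c1',1),('c7',1),('c2w',0)): print(k+1,end=' ');cups(t,b[k])
E
```

```text
3 d5 cup n 1206 x lo/hi [-0.0135  0.0132] ymin 0.0721 ztop 0.0922 plate x [-0.0165  0.0164] [0.0855 0.0972]
1 b_wrist cup n 439 x lo/hi [-0.0078  0.015 ] ymin 0.0686 ztop 0.0929 plate x [-0.0148  0.0178] [0.0853 0.0964]
2 b_wrist cup n 547 x lo/hi [-0.0117  0.0142] ymin 0.0681 ztop 0.0926 plate x [-0.0155  0.0169] [0.0852 0.0967]
3 b_wrist cup n 458 x lo/hi [-0.0143  0.011 ] ymin 0.0716 ztop 0.0926 plate x [-0.0176  0.0159] [0.0854 0.0972]
1 c6 cup n 690 x lo/hi [-0.0089  0.0151] ymin 0.0712 ztop 0.0926 plate x [-0.0157  0.0177] [0.0855 0.0966]
2 c6 cup n 898 x lo/hi [-0.0132  0.0135] ymin 0.0681 ztop 0.0931 plate x [-0.0167  0.016 ] [0.0857 0.0966]
3 c6 cup n 601 x lo/hi [-0.0151  0.0088] ymin 0.0722 ztop 0.0934 plate x [-0.0179  0.0153] [0.0854 0.0973]
1 c1 cup n 1142 x lo/hi [-0.0127  0.014 ] ymin 0.0682 ztop 0.0927 plate x [-0.0162  0.0167] [0.0856 0.0963]
2 c1 cup n 743 x lo/hi [-0.0148  0.0086] ymin 0.068 ztop 0.0924 plate x [-0.0178  0.0154] [0.0854 0.097 ]
2 c7 cup n 2333 x lo/hi [-0.0134  0.0132] ymin 0.0712 ztop 0.0925 plate x [-0.0164  0.0163] [0.0854 0.0964]
1 c2w cup n 2405 x lo/hi [-0.0135  0.0133] ymin 0.0707 ztop 0.0927 plate x [-0.0163  0.0162] [0.0854 0.0965]
```

Request:
{"api": "carry_out", "payload": {
  "deltas": [
    [1,0.02,0,0.25,0,0,0],
    [1,0.02,0,0.5,0,0,0],
    [1,0.02,0,0.75,0,0,0],
    [1,0.02,0,1.0,0,0,0],
    [1,0.02,0,1.25,0,0,0],
    [1,0.02,0,1.45,0,0,0],
    [1,0.02,0,1.65,0,0,0],
    [1,0.02,0,1.65,0,0,0]
  ]
}}

```text
time: 26.25
position: [0.6831, 0.0047, 0.0573]
tool_rot: [0.999, -0.051, 0.002, -0.001]
ft_force: [1.3, 6.3, -3.4]
grip_width: 0.0493
```

Run:
```python
from h import *
to_tool([.682,.0041,.055])
shot('wrist','d6');shot('side','d6s');shot('scene','d6c')
a=cv2.imread('pics/d6s.png')[80:240,240:420];b=cv2.imread('pics/d6.png')[50:340,170:490]
cv2.imwrite('pics/d6m.png',np.hstack([cv2.resize(a,(400,356)),cv2.resize(b,(393,356))]))
```

```text
tcp [0.6831 0.0047 0.0573] yaw -5.87 t 26.25 F [ 1.33  6.29 -3.43] w 0.0493 -> units [-0.04  0.03  0.09]
```

View pics/d6m.png

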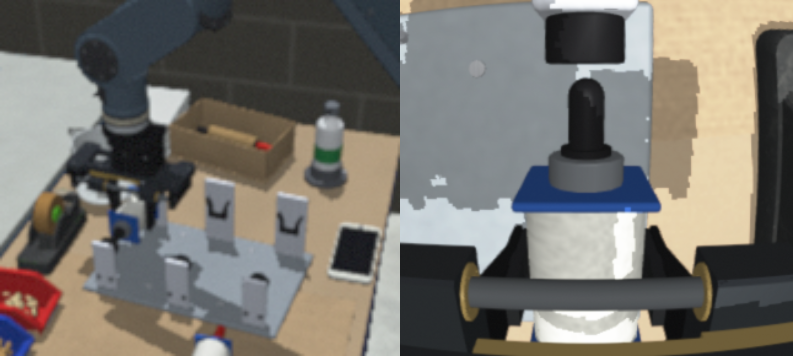

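Request:
{"api": "carry_out", "payload": {
  "deltas": [
    [1,0,-0.15,0,0,0,0],
    [1,0,-0.3,0,0,0,0],
    [1,0,-0.45,0,0,0,0],
    [1,0,-0.55,0,0,0,0],
    [1,0,-0.55,0,0,0,0],
    [1,0,-0.55,0,0,0,0]
  ]
}}

```text
time: 27.0
position: [0.6838, 0.0169, 0.0569]
tool_rot: [0.999, -0.051, 0.001, 0.0]
ft_force: [1.6, 3.4, -3.4]
grip_width: 0.0491
```

Run:
```python
from h import *
to_tool([.6834,.018,.055])
shot('wrist','d7');shot('side','d7s');shot('scene','d7c')
a=cv2.imread('pics/d7s.png')[80:240,240:420];b=cv2.imread('pics/d7.png')[50:340,170:490]
cv2.imwrite('pics/d7m.png',np.hstack([cv2.resize(a,(400,356)),cv2.resize(b,(393,356))]))
```

```text
tcp [0.6838 0.0169 0.0569] yaw -5.85 t 27.0 F [ 1.58  3.39 -3.42] w 0.0491 -> units [-0.02 -0.04  0.08]
```

View pics/d7m.png

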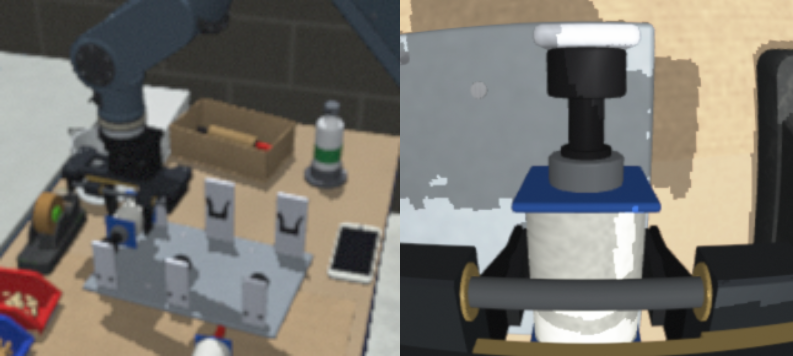

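Request:
{"api": "carry_out", "payload": {
  "deltas": [
    [0,0,-0.03,0.06,0,0,0],
    [-0.5,0,-0.03,0.06,0,0,0],
    [-1,0,-0.03,0.06,0,0,0],
    [-1,0,-0.03,0.06,0,0,0],
    [-1,0,-0.03,0.06,0,0,0],
    [-1,0,-0.03,-1,0,0,0],
    [-1,0,-0.03,-2.5,0,0,0],
    [-1,0,-0.03,-4.5,0,0,0]
  ]
}}

```text
time: 27.95
position: [0.6813, 0.0178, 0.1675]
tool_rot: [0.999, -0.051, -0.003, -0.0]
ft_force: [0.4, -0.9, -0.1]
grip_width: 0.0863
```

Run:
```python
from h import *
to_tool([.490,.261,.2])
i,im,d=shot('wrist','d8');W=cloud('wrist',i,d)
print(fitroll(W,im,.6834,.018,z0=.072))
```

```text
tcp [0.6813 0.0178 0.1675] yaw -5.86 t 27.95 F [ 0.38 -0.9  -0.1 ] w 0.0863 -> units [-8.61 -8.9  -1.25]
{'mid': array([0.6831, 0.0206, 0.073 ]), 'yaw': np.float64(-6.06), 'pitch': np.float64(-0.002), 'len': np.float64(0.0771), 'n': 4516, 'rms': np.float64(0.0008)}
```

View pics/d8.png

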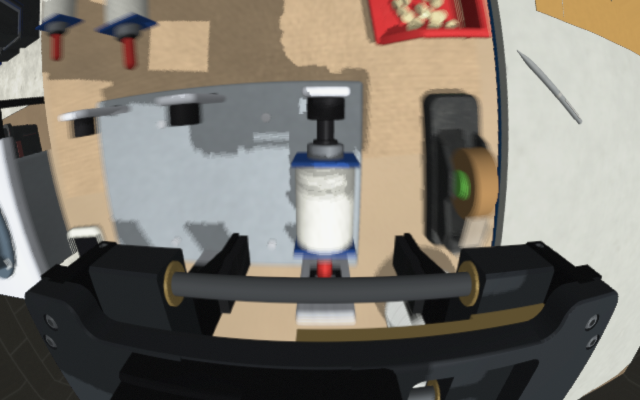

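Request:
{"api": "carry_out", "payload": {
  "deltas": [
    [-1,-0.8,-0.8,-1.0,0,0,-1],
    [-1,-2.0,-2.1,-1.0,0,0,-3],
    [-1,-3.2,-3.3,-1.0,0,0,-5],
    [-1,-4.4,-4.6,-0.5,0,0,-7.4],
    [-1,-5.6,-5.8,0,0,0,-7.4],
    [-1,-6.8,-7.0,0.6,0,0,-7.4],
    [-1,-8.0,-8.3,1.2,0,0,-7.4],
    [-1,-8.61,-8.9,1.6,0,0,-7.4]
  ]
}}

```text
time: 28.8
position: [0.4885, 0.2631, 0.1281]
tool_rot: [1.0, 0.015, -0.001, 0.0]
ft_force: [-0.1, 0.6, -0.5]
grip_width: 0.0871
```

Request:
{"api": "carry_out", "payload": {
  "deltas": [
    [-1,0,0,0,0,0,0],
    [-1,0,0,0,0,0,0]
  ]
}}

```text
time: 29.0
position: [0.4922, 0.2613, 0.1291]
tool_rot: [1.0, 0.014, 0.0, 0.0]
ft_force: [1.0, -0.5, 0.4]
grip_width: 0.087
```

Run:
```python
from h import *
i,im,d=shot('wrist','e1');W=cloud('wrist',i,d)
f=fitroll(W,im,.4899,.2611);print(f)
to_tool([f['mid'][0],f['mid'][1],.011])
```

```text
{'mid': array([0.4899, 0.2613, 0.03  ]), 'yaw': np.float64(1.29), 'pitch': np.float64(0.001), 'len': np.float64(0.0707), 'n': 4232, 'rms': np.float64(0.0006)}
tcp [0.4932 0.2609 0.1295] yaw 1.55 t 29.05 F [ 0.82 -0.4   0.06] w 0.087 -> units [-0.14 -0.02  4.74]
```

View pics/e1.png

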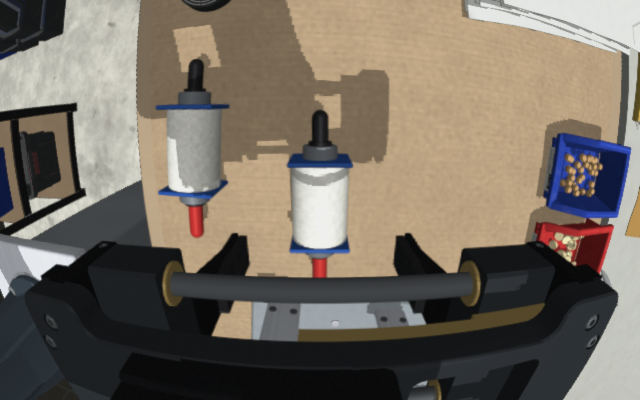

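Request:
{"api": "carry_out", "payload": {
  "deltas": [
    [-1,-0.12,0,1.5,0,0,0],
    [-1,-0.12,0,3.0,0,0,0],
    [-0.6,-0.12,0,4.4,0,0,0],
    [-0.4,-0.12,0,4.7,0,0,0],
    [-0.35,-0.12,0,4.7,0,0,0],
    [-0.35,-0.12,0,4.7,0,0,0],
    [-0.3,-0.12,0,4.7,0,0,0],
    [1,-0.12,0,4.7,0,0,0]
  ],
  "force": 30
}}

```text
time: 29.85
position: [0.4901, 0.2614, 0.0132]
tool_rot: [1.0, 0.014, 0.002, -0.0]
ft_force: [-0.3, -0.5, 0.7]
grip_width: 0.0545
```

Request:
{"api": "carry_out", "payload": {
  "deltas": [
    [1,0,0,0,0,0,0],
    [1,0,0,0,0,0,0],
    [1,0,0,0,0,0,0]
  ]
}}

```text
time: 30.15
position: [0.49, 0.2615, 0.0129]
tool_rot: [1.0, 0.014, 0.001, -0.0]
ft_force: [-0.6, -0.6, 7.4]
grip_width: 0.0492
```

Run:
```python
from h import *
to_tool([.566,.0454,.13])
```

```text
tcp [0.49   0.2615 0.0129] yaw 1.56 t 30.15 F [-0.65 -0.57  7.35] w 0.0492 -> units [ 2.82  8.72 -4.68]
```

Request:
{"api": "carry_out", "payload": {
  "deltas": [
    [1,0,0,-1.0,0,0,0],
    [1,0,0,-3.0,0,0,0],
    [1,0.1,0.4,-5.0,0,0,2],
    [1,0.5,1.5,-6.6,0,0,4],
    [1,1.0,3.1,-7.0,0,0,6],
    [1,1.5,4.7,-7.0,0,0,7.4],
    [1,2.0,6.3,-7.0,0,0,7.4],
    [1,2.5,7.8,-6.6,0,0,7.4]
  ]
}}

```text
time: 30.95
position: [0.5572, 0.0664, 0.1776]
tool_rot: [0.999, -0.051, 0.001, 0.0]
ft_force: [1.2, -0.0, -2.2]
grip_width: 0.0494
```

Run:
```python
from h import *
to_tool([.5655,.0454,.1])
```

```text
tcp [0.5572 0.0664 0.1776] yaw -5.83 t 30.95 F [ 1.19 -0.05 -2.25] w 0.0494 -> units [0.41 0.8  3.1 ]
```

Request:
{"api": "carry_out", "payload": {
  "deltas": [
    [1,0.2,0.4,0,0,0,0],
    [1,0.35,0.8,0.8,0,0,0],
    [1,0.35,0.8,1.8,0,0,0],
    [1,0.35,0.8,2.8,0,0,0],
    [1,0.35,0.8,3.05,0,0,0],
    [1,0.35,0.8,3.05,0,0,0],
    [1,0.35,0.8,3.05,0,0,0]
  ]
}}

```text
time: 31.65
position: [0.5638, 0.0475, 0.101]
tool_rot: [0.999, -0.051, 0.001, -0.0]
ft_force: [0.2, -0.4, -2.7]
grip_width: 0.0496
```

Run:
```python
from h import *
p,M,o=tcp();print(rackxy(p,(.564,.0305)).round(4))
to_tool([.5625,.0156,.098])
shot('wrist','e2')
```

```text
[-0.0019  0.0169]
tcp [0.5638 0.0475 0.101 ] yaw -5.82 t 31.65 F [ 0.2  -0.39 -2.68] w 0.0496 -> units [0.08 1.27 0.12]
```

View pics/e2.png

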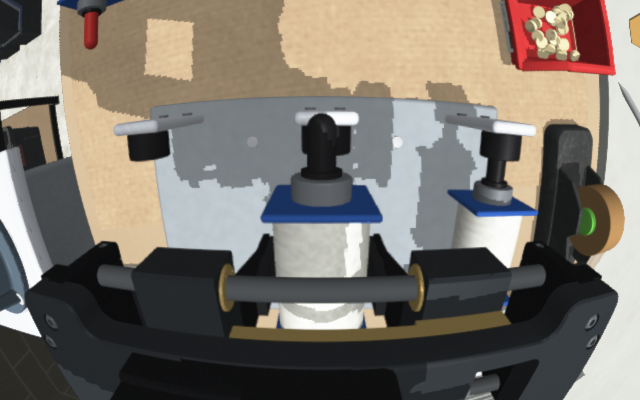

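Request:
{"api": "carry_out", "payload": {
  "deltas": [
    [1,0.07,0.3,0,0,0,0],
    [1,0.07,0.6,0,0,0,0],
    [1,0.07,0.9,0,0,0,0],
    [1,0.07,1.27,0,0,0,0],
    [1,0.07,1.27,0,0,0,0],
    [1,0.07,1.27,0,0,0,0]
  ]
}}

```text
time: 32.3
position: [0.5628, 0.0158, 0.1009]
tool_rot: [0.999, -0.052, 0.001, -0.001]
ft_force: [2.4, 7.0, -1.1]
grip_width: 0.0494
```

Run:
```python
from h import *
p,M,o=tcp();print(rackxy(p,(.564,.0305)).round(4))
to_tool([.5625,.0156,.056])
shot('wrist','e3')
cv2.imwrite('pics/e3c.png',cv2.resize(cv2.imread('pics/e3.png')[50:340,170:490],None,fx=1.6,fy=1.6))
```

```text
[ 0.0003 -0.0148]
tcp [0.5628 0.0158 0.1009] yaw -5.96 t 32.3 F [ 2.44  6.98 -1.06] w 0.0494 -> units [-0.01  0.01  1.8 ]
```

View pics/e3c.png

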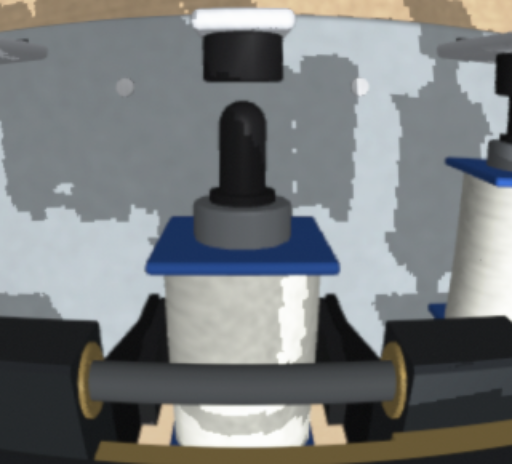

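Aligned (pin col 242, cup col 243). Slide down.

Request:
{"api": "carry_out", "payload": {
  "deltas": [
    [1,0,0,0.25,0,0,0],
    [1,0,0,0.5,0,0,0],
    [1,0,0,0.75,0,0,0],
    [1,0,0,1.0,0,0,0],
    [1,0,0,1.25,0,0,0],
    [1,0,0,1.5,0,0,0],
    [1,0,0,1.75,0,0,0],
    [1,0,0,1.75,0,0,0]
  ]
}}

```text
time: 33.15
position: [0.5617, 0.0162, 0.0562]
tool_rot: [0.999, -0.052, -0.0, -0.001]
ft_force: [1.1, 6.7, -2.1]
grip_width: 0.0494
```

Run:
```python
from h import *
p,M,o=tcp();print(rackxy(p,(.564,.0305)).round(4))
to_tool([.564,.0305,.056])
shot('wrist','e4')
cv2.imwrite('pics/e4c.png',cv2.resize(cv2.imread('pics/e4.png')[50:340,170:490],None,fx=1.6,fy=1.6))
```

```text
[-0.0008 -0.0145]
tcp [0.5617 0.0162 0.0562] yaw -5.92 t 33.15 F [ 1.13  6.72 -2.14] w 0.0494 -> units [ 0.03 -0.58  0.01]
```

View pics/e4c.png

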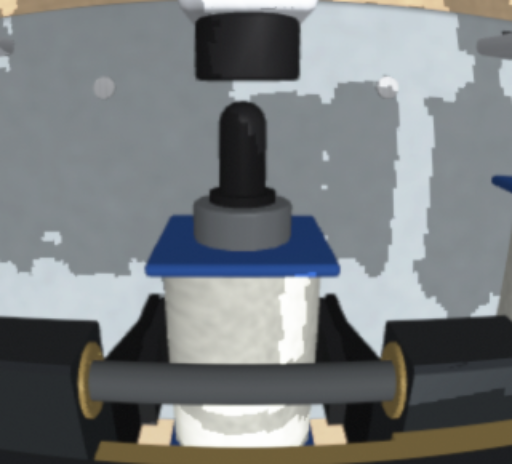

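Request:
{"api": "carry_out", "payload": {
  "deltas": [
    [1,0.05,-0.1,0,0,0,0],
    [1,0.05,-0.25,0,0,0,0],
    [1,0.05,-0.4,0,0,0,0],
    [1,0.05,-0.55,0,0,0,0],
    [1,0.05,-0.57,0,0,0,0],
    [1,0.05,-0.57,0,0,0,0]
  ]
}}

```text
time: 33.8
position: [0.5642, 0.0294, 0.0565]
tool_rot: [0.999, -0.051, -0.0, -0.0]
ft_force: [-1.1, 5.0, -3.6]
grip_width: 0.0491
```

Run:
```python
from h import *
p,M,o=tcp();print(rackxy(p,(.564,.0305)).round(4))
to_tool([.564,.0305,.056])
shot('wrist','e5')
cv2.imwrite('pics/e5c.png',cv2.resize(cv2.imread('pics/e5.png')[50:340,170:490],None,fx=1.6,fy=1.6))
```

```text
[ 0.0003 -0.0011]
tcp [0.5642 0.0294 0.0565] yaw -5.85 t 33.8 F [-1.07  5.04 -3.61] w 0.0491 -> units [-0.01 -0.04  0.02]
```

View pics/e5c.png

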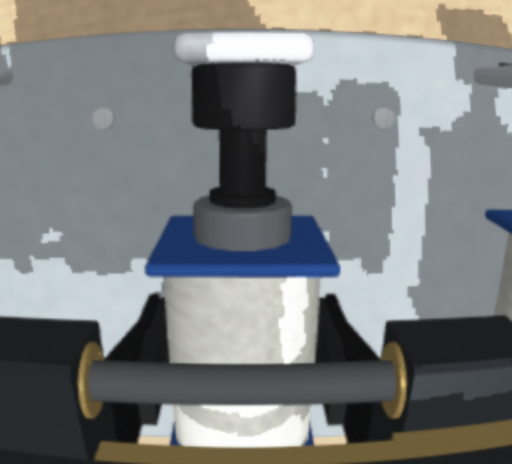

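Request:
{"api": "carry_out", "payload": {
  "deltas": [
    [0,0,-0.03,0.06,0,0,0],
    [-0.5,0,-0.03,0.06,0,0,0],
    [-1,0,-0.03,0.06,0,0,0],
    [-1,0,-0.03,0.06,0,0,0],
    [-1,0,-0.03,0.06,0,0,0],
    [-1,0,-0.03,-1,0,0,0],
    [-1,0,-0.03,-2.5,0,0,0],
    [-1,0,-0.03,-4.5,0,0,0]
  ]
}}

```text
time: 34.65
position: [0.5629, 0.03, 0.1683]
tool_rot: [0.999, -0.051, -0.003, -0.0]
ft_force: [-0.1, -0.0, -0.0]
grip_width: 0.0863
```

Run:
```python
from h import *
to_tool([.3755,.3075,.2])
i,im,d=shot('wrist','e6');W=cloud('wrist',i,d)
print(fitroll(W,im,.564,.0305,z0=.072));print(fitroll(W,im,.6834,.018,z0=.072))
i,im,d=shot('side','e6s');W=cloud('side',i,d);print(fitroll(W,im,.3755,.3075))
```

```text
tcp [0.5629 0.03   0.1683] yaw -5.86 t 34.65 F [-0.14 -0.03 -0.  ] w 0.0863 -> units [ -8.6  -10.28  -1.22]
{'mid': array([0.5644, 0.0322, 0.0731]), 'yaw': np.float64(-6.05), 'pitch': np.float64(-0.003), 'len': np.float64(0.0767), 'n': 4506, 'rms': np.float64(0.0008)}
{'mid': array([0.6832, 0.0206, 0.0731]), 'yaw': np.float64(-6.08), 'pitch': np.float64(-0.001), 'len': np.float64(0.0759), 'n': 3491, 'rms': np.float64(0.0008)}
{'mid': array([0.3756, 0.3063, 0.0293]), 'yaw': np.float64(-3.11), 'pitch': np.float64(-0.0), 'len': np.float64(0.0749), 'n': 292, 'rms': np.float64(0.0013)}
```

View pics/e6.png

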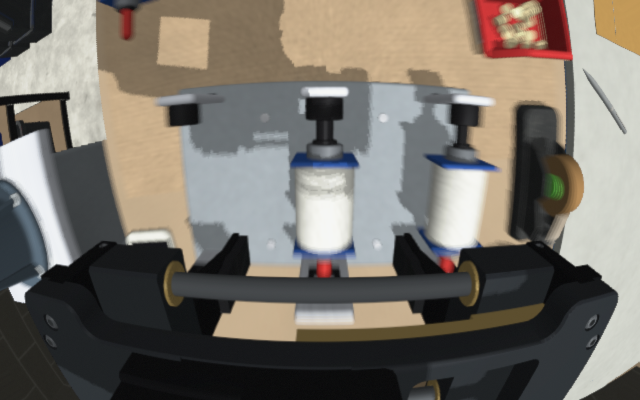

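Request:
{"api": "carry_out", "payload": {
  "deltas": [
    [-1,-0.8,-0.9,-1.0,0,0,-1],
    [-1,-2.0,-2.3,-1.0,0,0,-2],
    [-1,-3.2,-3.8,-1.0,0,0,-2.9],
    [-1,-4.4,-5.2,-0.5,0,0,-2.9],
    [-1,-5.6,-6.6,0,0,0,-2.9],
    [-1,-6.7,-8.0,0.6,0,0,-2.9],
    [-1,-7.8,-9.4,1.2,0,0,-2.9],
    [-1,-8.6,-10.28,1.6,0,0,-2.9]
  ]
}}

```text
time: 35.55
position: [0.3747, 0.3092, 0.1279]
tool_rot: [1.0, -0.025, -0.001, 0.0]
ft_force: [1.0, -0.3, 0.1]
grip_width: 0.0871
```

Request:
{"api": "carry_out", "payload": {
  "deltas": [
    [-1,0,0,0,0,0,0],
    [-1,0,0,0,0,0,0],
    [-1,0,0,0,0,0,0]
  ]
}}

```text
time: 35.85
position: [0.378, 0.3072, 0.1293]
tool_rot: [1.0, -0.026, 0.001, -0.0]
ft_force: [-0.3, 1.8, 0.3]
grip_width: 0.0869
```

Run:
```python
from h import *
i,im,d=shot('wrist','f1');W=cloud('wrist',i,d)
f=fitroll(W,im,.3755,.3075);print(f)
to_tool([f['mid'][0],f['mid'][1],.0125])
```

```text
{'mid': array([0.375 , 0.3083, 0.03  ]), 'yaw': np.float64(-2.82), 'pitch': np.float64(0.0), 'len': np.float64(0.0704), 'n': 4243, 'rms': np.float64(0.0006)}
tcp [0.3782 0.3071 0.1294] yaw -3.04 t 35.9 F [ 0.04 -0.54 -0.16] w 0.0871 -> units [-0.14 -0.04  4.68]
```

View pics/f1.png

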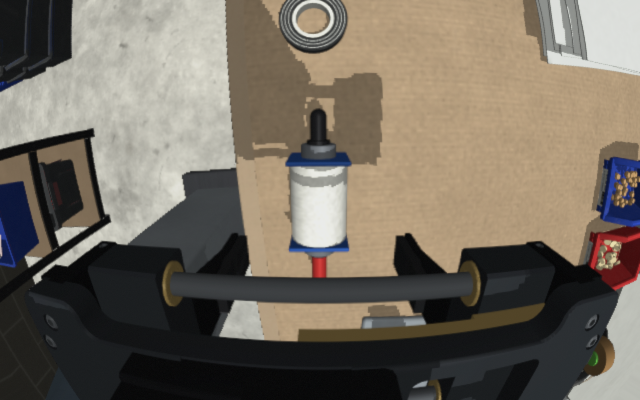

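Request:
{"api": "carry_out", "payload": {
  "deltas": [
    [-1,-0.12,-0.04,1.5,0,0,0],
    [-1,-0.12,-0.04,3.0,0,0,0],
    [-0.6,-0.12,-0.04,4.4,0,0,0],
    [-0.4,-0.12,-0.04,4.68,0,0,0],
    [-0.35,-0.12,-0.04,4.68,0,0,0],
    [-0.35,-0.12,-0.04,4.68,0,0,0],
    [-0.3,-0.12,-0.04,4.68,0,0,0],
    [1,-0.12,-0.04,4.68,0,0,0]
  ],
  "force": 30
}}

```text
time: 36.7
position: [0.3749, 0.3093, 0.0135]
tool_rot: [1.0, -0.026, 0.001, -0.001]
ft_force: [0.8, -0.1, 0.4]
grip_width: 0.0546
```

Request:
{"api": "carry_out", "payload": {
  "deltas": [
    [1,0,0,0,0,0,0],
    [1,0,0,0,0,0,0],
    [1,0,0,0,0,0,0]
  ]
}}

```text
time: 37.0
position: [0.375, 0.3094, 0.0133]
tool_rot: [1.0, -0.026, 0.001, -0.001]
ft_force: [0.2, -1.3, 7.0]
grip_width: 0.0499
```

Run:
```python
from h import *
to_tool([.4461,.0579,.1])
```

```text
tcp [0.375  0.3094 0.0133] yaw -2.93 t 37.0 F [ 0.24 -1.31  6.99] w 0.0499 -> units [ 3.36  9.9  -3.47]
```

Request:
{"api": "carry_out", "payload": {
  "deltas": [
    [1,0,0,-1.0,0,0,0],
    [1,0,0,-3.0,0,0,0],
    [1,0.2,0.5,-5.0,0,0,1],
    [1,0.7,2.0,-6.6,0,0,2],
    [1,1.2,3.6,-7.0,0,0,2.9],
    [1,1.8,5.3,-7.0,0,0,2.9],
    [1,2.4,7.0,-7.0,0,0,2.9],
    [1,2.9,8.6,-6.8,0,0,2.9]
  ]
}}

```text
time: 37.8
position: [0.4357, 0.0888, 0.1828]
tool_rot: [0.999, -0.051, 0.001, -0.0]
ft_force: [1.2, 0.6, -2.2]
grip_width: 0.0494
```

Run:
```python
from h import *
to_tool([.4461,.0579,.1])
```

```text
tcp [0.4357 0.0888 0.1828] yaw -5.84 t 37.8 F [ 1.16  0.57 -2.22] w 0.0494 -> units [0.53 1.19 3.31]
```

Request:
{"api": "carry_out", "payload": {
  "deltas": [
    [1,0.3,0.6,0,0,0,0],
    [1,0.48,1.2,0.8,0,0,0],
    [1,0.48,1.2,1.8,0,0,0],
    [1,0.48,1.2,2.9,0,0,0],
    [1,0.48,1.2,3.25,0,0,0],
    [1,0.48,1.2,3.25,0,0,0],
    [1,0.48,1.2,3.25,0,0,0]
  ]
}}

```text
time: 38.5
position: [0.4444, 0.0595, 0.1013]
tool_rot: [0.999, -0.051, 0.0, -0.0]
ft_force: [0.6, 0.1, -3.7]
grip_width: 0.0494
```

Run:
```python
from h import *
p,M,o=tcp();print(rackxy(p,(.4446,.043)).round(4))
u=np.array([.102,.995]);t=np.array([.4446,.043])-.014*u
to_tool([t[0],t[1],.1])
```

```text
[-0.0018  0.0164]
tcp [0.4444 0.0595 0.1013] yaw -5.83 t 38.5 F [ 0.57  0.12 -3.69] w 0.0494 -> units [0.07 1.22 0.05]
```

Request:
{"api": "carry_out", "payload": {
  "deltas": [
    [1,0.07,0.3,0,0,0,0],
    [1,0.07,0.6,0,0,0,0],
    [1,0.07,0.9,0,0,0,0],
    [1,0.07,1.22,0,0,0,0],
    [1,0.07,1.22,0,0,0,0],
    [1,0.07,1.22,0,0,0,0]
  ]
}}

```text
time: 39.1
position: [0.4438, 0.0288, 0.1014]
tool_rot: [0.999, -0.052, 0.001, -0.001]
ft_force: [2.9, 7.1, -1.4]
grip_width: 0.0493
```

Run:
```python
from h import *
p,M,o=tcp();print(rackxy(p,(.4446,.043)).round(4))
to_tool([.4432,.0291,.056])
shot('wrist','f3')
cv2.imwrite('pics/f3c.png',cv2.resize(cv2.imread('pics/f3.png')[50:340,170:490],None,fx=1.6,fy=1.6))
```

```text
[ 0.0007 -0.0142]
tcp [0.4438 0.0288 0.1014] yaw -5.95 t 39.1 F [ 2.9   7.14 -1.35] w 0.0493 -> units [-0.03 -0.01  1.81]
```

View pics/f3c.png

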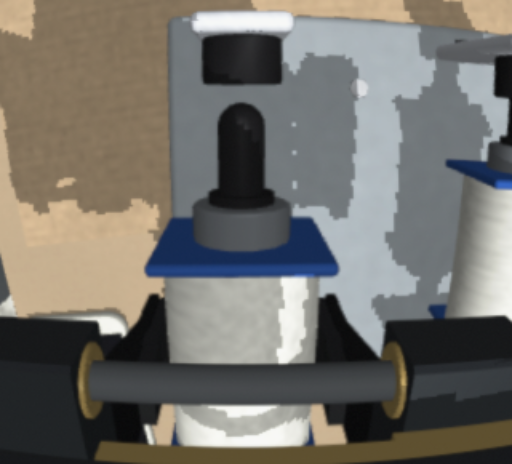

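Pin col 241, cup col 242: aligned. Slide down.

Request:
{"api": "carry_out", "payload": {
  "deltas": [
    [1,0,0,0.25,0,0,0],
    [1,0,0,0.5,0,0,0],
    [1,0,0,0.75,0,0,0],
    [1,0,0,1.0,0,0,0],
    [1,0,0,1.25,0,0,0],
    [1,0,0,1.5,0,0,0],
    [1,0,0,1.76,0,0,0],
    [1,0,0,1.76,0,0,0]
  ]
}}

```text
time: 39.95
position: [0.4427, 0.0291, 0.0566]
tool_rot: [0.999, -0.052, -0.0, -0.0]
ft_force: [1.5, 5.8, -3.0]
grip_width: 0.0492
```

Run:
```python
from h import *
p,M,o=tcp();print(rackxy(p,(.4446,.043)).round(4))
to_tool([.4446,.043,.056])
shot('wrist','f4')
cv2.imwrite('pics/f4c.png',cv2.resize(cv2.imread('pics/f4.png')[50:340,170:490],None,fx=1.6,fy=1.6))
```

```text
[-0.0004 -0.014 ]
tcp [0.4427 0.0291 0.0566] yaw -5.91 t 39.95 F [ 1.46  5.8  -2.99] w 0.0492 -> units [ 0.02 -0.56  0.02]
```

View pics/f4c.png

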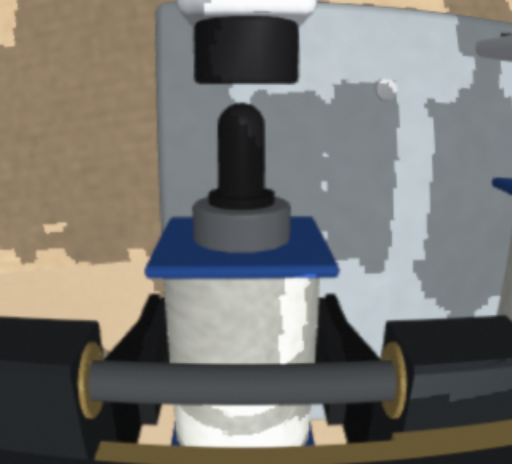

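Request:
{"api": "carry_out", "payload": {
  "deltas": [
    [1,0.04,-0.1,0,0,0,0],
    [1,0.04,-0.25,0,0,0,0],
    [1,0.04,-0.4,0,0,0,0],
    [1,0.04,-0.55,0,0,0,0],
    [1,0.04,-0.57,0,0,0,0],
    [1,0.04,-0.57,0,0,0,0]
  ]
}}

```text
time: 40.6
position: [0.445, 0.0429, 0.0569]
tool_rot: [0.999, -0.051, -0.0, 0.0]
ft_force: [-0.4, 3.9, -3.0]
grip_width: 0.049
```

Run:
```python
from h import *
p,M,o=tcp();print(rackxy(p,(.4446,.043)).round(4))
to_tool([.4446,.043,.056])
shot('wrist','f5')
cv2.imwrite('pics/f5c.png',cv2.resize(cv2.imread('pics/f5.png')[50:340,170:490],None,fx=1.6,fy=1.6))
```

```text
[ 0.0005 -0.0001]
tcp [0.445  0.0429 0.0569] yaw -5.85 t 40.6 F [-0.41  3.93 -3.05] w 0.049 -> units [-0.02 -0.    0.03]
```

View pics/f5c.png

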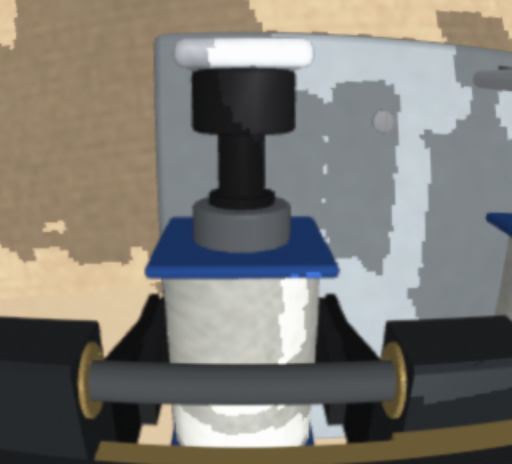

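The pin is in the cup (col 243, row 130). Release and retreat.

Request:
{"api": "carry_out", "payload": {
  "deltas": [
    [0,0,-0.03,0.06,0,0,0],
    [-0.5,0,-0.03,0.06,0,0,0],
    [-1,0,-0.03,0.06,0,0,0],
    [-1,0,-0.03,0.06,0,0,0],
    [-1,0,-0.03,0.06,0,0,0],
    [-1,0,-0.03,-1,0,0,0],
    [-1,0,-0.03,-2.5,0,0,0],
    [-1,0,-0.03,-4.5,0,0,0]
  ]
}}

```text
time: 41.45
position: [0.4439, 0.0436, 0.1691]
tool_rot: [0.999, -0.051, -0.002, -0.0]
ft_force: [0.9, 0.4, -0.3]
grip_width: 0.0861
```

Request:
{"api": "carry_out", "payload": {
  "deltas": [
    [-1,1.5,-0.5,-1,0,0,0],
    [-1,3,-0.5,-2,0,0,0],
    [-1,4.5,-0.5,-3,0,0,0],
    [-1,4.5,-0.5,-3,0,0,0],
    [-1,4.5,-0.5,-3,0,0,0],
    [-1,4.5,-0.5,-3,0,0,0]
  ]
}}

```text
time: 42.05
position: [0.5562, 0.0448, 0.2429]
tool_rot: [0.999, -0.051, -0.002, -0.0]
ft_force: [-0.1, -0.3, -0.2]
grip_width: 0.0871
```

Run:
```python
from h import *
to_tool([.4446,.043,.2])
i,im,d=shot('wrist','g1');W=cloud('wrist',i,d)
for b in [(.4446,.043),(.564,.0305),(.6834,.018)]:
    f=fitroll(W,im,*b,z0=.072);print(f,rackxy(f['mid'],b).round(4))
for n in('side','scene'):
    i,im,d=shot(n,'g1_'+n);W=cloud(n,i,d)
    m=(W[...,2]>.1)&(W[...,2]<.165)&(abs(W[...,0]-.417)<.03)&(abs(W[...,1]+.295)<.03);print(np.percentile(W[m][:,2],95))
    for k in('tape_black','marker_red'):
        for s in spot_in(n,k)[:1]:
            r,c=map(int,s['pixel']);print(n,k,(r,c),W[r,c].round(3))
a=cv2.imread('pics/g1_side.png')[90:390,230:430];b=cv2.imread('pics/g1_scene.png')[150:350,210:530]
cv2.imwrite('pics/g1m.png',np.hstack([cv2.resize(a,(267,400)),cv2.resize(b,(530,400))]))
```

```text
tcp [0.5562 0.0448 0.2429] yaw -5.84 t 42.05 F [-0.07 -0.27 -0.17] w 0.0871 -> units [-4.43  0.53  1.73]
{'mid': array([0.4448, 0.0438, 0.073 ]), 'yaw': np.float64(-5.43), 'pitch': np.float64(0.006), 'len': np.float64(0.07), 'n': 2314, 'rms': np.float64(0.0007)} [0.0001 0.0008]
{'mid': array([0.5644, 0.0319, 0.073 ]), 'yaw': np.float64(-6.04), 'pitch': np.float64(0.005), 'len': np.float64(0.0702), 'n': 2637, 'rms': np.float64(0.0007)} [0.0003 0.0014]
{'mid': array([0.6829, 0.0196, 0.073 ]), 'yaw': np.float64(-6.05), 'pitch': np.float64(0.006), 'len': np.float64(0.0701), 'n': 2189, 'rms': np.float64(0.0007)} [-0.0007  0.0015]
0.15150997709953976
side marker_red (349, 276) [0.533 0.605 0.019]
0.14939285932958737
scene tape_black (233, 355) [0.571 0.032 0.005]
scene marker_red (235, 353) [0.556 0.026 0.008]
```

View pics/g1m.png

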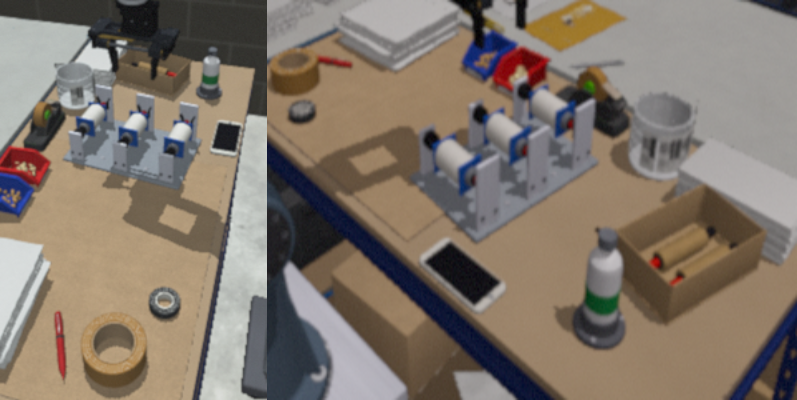

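View pics/g1.png

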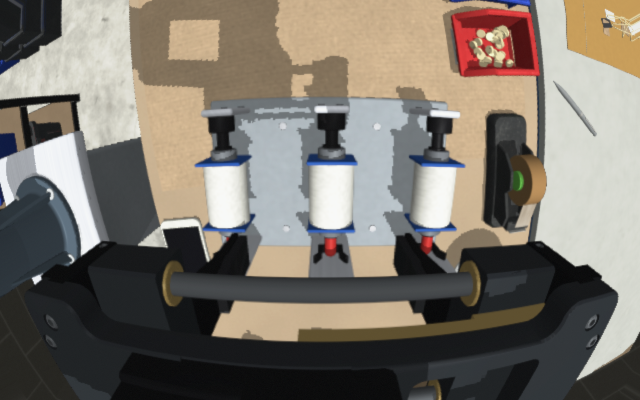

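Run:
```python
from rig import *
print(hand_in(),get_obs()['time'])
```

```text
the job is handed in; nothing more can be done
the job is handed in; nothing more can be done
```

The changeover is finished and handed in at about 42 s of robot time. I took both cores (bays 1 and 2) out and put them in the tray. Then I pressed the nozzle cap to its stop (7 N) and let it spring back. All three full rolls are fitted, one in each bay, and released.

**Last checks:**
- **Rolls:** a cylinder fit to the wrist camera's depth put each roll's middle within 0.7 mm across and 1.5 mm along its bay centre. Each sits about 2 mm low, with its axis within about 0.01 rad of the rack's.
- **Cores:** the last scene picture shows both still lying in the upright tray.
- **Nozzle:** the cap top measured 149 to 152 mm above the bench, so it is up.
- **Gripper:** it ended open and clear, with the TCP at a height of 0.24 m.

**Did not agree:**
- In the scene camera's last picture, the detector placed the tape and the marker on the rack, which is false. In the side camera it found the marker within a few millimetres of its start but missed the tape. The pictures show both lying apart from anything I handled.
- The middle roll had shifted about 4 cm before I reached it, so I measured it again before gripping it.
- I gripped the core in bay 2 about 2 to 3 mm off, with forces of 4 to 7 N. I corrected this before taking it out.

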